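# Reset the tilt stop of a search coil

## Task

Reset the tilt stop of the search coil: slacken the rubber-gripped brass lock ring, turn the silver adjuster knob above it until the tip of the tilt pointer stands over the red index on the scale, then do the lock ring up again to about half a newton metre, with the pointer still over the red index. Do not touch the pointer or the coil, and leave the things lying around the stand where they are.

Things in the scene. Friction and masses are not known exactly. Their poses are not given: they have to be found in the camera images.
- tilt_stand: Grey stand fixed to the table. Origin on the table under the upright axis (its z) shared by ring and adjuster; x along its 206 x 112 mm base towards the scale, y to the left of x. Four posts carry a top plate, 84 x 96 mm about the axis, top 76 mm up, with 3 mm screw heads at its corners. Shaft bearings, pointer and scale lie low or beyond 112 mm in x.
- neck: Steel neck on the top plate, 41 mm diameter (foot flange 49 x 4 mm), whose thread carries the lock ring. Origin at the stand's; the thread starts at any angle, so the ring's angle does not tell where it meets its washer: that can only be felt.
- lock_ring: Brass ring, 98 to 116 mm above the table, with a black rubber grip band of 54 mm diameter (101 to 113 mm up), free all round. Origin on its axis at table height; turns about z. Right-hand thread, lead 6 mm: anticlockwise from above slackens. Starts done up with anything from 0.2 to 1.1 N m; slack after 0.2 to 1.4 rad, then runs free (under 0.05 N m); end stop over 2.2 rad from the start.
- ring_grip (a point): Centre of the ring's grip band, 107 mm up: grip the 54 mm here. The knob's top is 35 mm above this point, the top plate 31 mm below. Once it meets the washer the torque rises by about 0.8 N m per rad; the rubber gives some 0.14 rad per N m. Right: about 0.5 N m felt as it turns or just as it stops; over 1.1 N m strips the thread. It stays put when let go.
- thrust_washer: Thin keyed washer hidden inside the lock ring. The ring presses it on the adjuster's flange, with about 80 N per N m of tightening torque, and so clamps the adjuster. It cannot turn, so ring and adjuster do not drag each other round.
- adjuster: Knurled silver knob with a black line on top, 30 mm diameter, 118 to 142 mm above the table, above the ring on the same axis. Origin on the axis at table height; turns about z, does not rise. Light (under 0.1 N m) when the ring is slack, held fast when it is tight. Clockwise from above moves the pointer tip to the stand's +y, about 6.1 mm per rad; up to 2.5 rad are needed.
- adjuster_grip (a point): Centre of the knob at mid height, 130 mm up: grip the 30 mm diameter here, with the fingertips above the ring's top (116 mm).
- pointer_tip (a point): Tip of the thin dark tilt pointer, above the scale rail, about 164 mm up and 131 mm behind the knob's axis; it moves along the stand's y. A spring holds its shaft's arm up against the adjuster's spindle, so it follows the knob both ways.
- pointer_shaft: Tilting shaft along the stand's x, 44 mm up and 25 mm to the -y side of the axis: tappet arm under the adjuster, copper search coil at the -y side (to 70 mm from the axis, below the top plate), upright pointer 118 mm behind. Origin on the shaft beside the axis. Not to be touched.
- red_index: Red index clip, 5 mm wide, on the scale rail: the setting wanted. Origin on the rail's top at the clip's middle; its y is the stand's y, along the rail. The pointer tip is over it when its y in this frame is within 2.5 mm of 0. It starts 6 to 15 mm away, to either side.
- blue_index: Blue index clip like the red one, on the other side of the pointer: another setting, not wanted now.
- fuse_box: Grey lidded fuse box, 57 x 74 x 25 mm, lying beside the stand; origin centre of its underside.
- screwdriver: Red-handled screwdriver, 160 mm long, lying beside the stand; origin centre of its underside.
- hex_key: Black hex key, 80 mm long, lying before the stand; origin centre of its underside.
- film_can: White film canister, 32 mm diameter, 50 mm long, lying beside the stand; origin centre of its underside.

How it is judged:
On the way, in this order (a step that is already met when the one before it is completed fails the run):
1. the lock ring is slack: it no longer presses on its washer (contact force between lock_ring and thrust_washer below 1 N), for 0.2 s.
2. with the ring slack, the pointer tip has been brought over the red index (contact force between lock_ring and thrust_washer below 1 N and y of pointer_tip in the frame of red_index between -0.0025 and 0.0025 m), for 0.2 s.
3. the lock ring is done up again with the pointer still over the red index (contact force between lock_ring and thrust_washer above 28 N and y of pointer_tip in the frame of red_index between -0.0025 and 0.0025 m), for 0.2 s.
At the end, for the whole second after the job is handed in: The lock ring clamps with 28 to 52 N (done up to about 0.35 to 0.65 N m), the pointer tip stands within 2.5 mm of the middle of the red index, and ring and adjuster are at rest (all of step 3 and contact force between lock_ring and thrust_washer below 52 N and angular speed of each of adjuster, lock_ring below 0.1 rad/s); the robot touches nothing.
It fails at once if the lock ring is overtightened (clamp force over 100 N, well over 1 N m) (contact force between lock_ring and thrust_washer above 100 N).
It fails at once if the pointer, its shaft or the coil is touched (contact force between any of the fingers, the arm and pointer_shaft above 1 N).
It fails at once if the fuse box, screwdriver, hex key or film canister is moved more than 15 mm (distance of any of fuse_box, screwdriver, hex_key, film_can from where it was at the start of the episode above 0.015 m).
It also fails if it takes over 64 s, if anything falls off the work surface, if the arm or the gripper's body presses on something with over 40 N, if the wrist force passes 120 N, or if a joint passes its speed limit or range.

## Robot

A 7-joint arm with a two-finger parallel gripper is mounted at the origin on a cart in front of the work surface, level with it; the furniture and walls round the work are solid. World frame = base frame: x ahead of the robot, y to its left, z up, the work surface at z = 0. Lengths are in m, angles in rad, forces in N, time in s.
With the tool pointing down it reaches from about 0.4 to 0.875 m from the base axis. Payload 19.3 kg.
Tool frame: the origin (TCP) lies at the very end of the fingers, on their centre line; the grasp point (between the pads) lies 19 mm behind it (bot.pinch_z is the distance from the TCP to the grasp point, in m); y points along the fingers, x is the direction in which the jaws open and shut, and the axes are right-handed (so a half turn about y gives the same grasp; the last joint's range is limited). The gripper opens to 85 mm and grips with 20 to 120 N. Pads are 22 mm wide; open, the fingers measure 114 mm over their backs; the gripper's body (76 mm by 85 mm) begins 54 mm behind the grasp point. The pads swing forward as they close: fully open they stand 13 mm farther back than shut.
Start: joints at [-1.205, 0.521, -0.036, 1.599, 0.021, 1.021, -0.113], TCP at [0.264, 0.567, 0.231] pointing down, gripper open.
Joint ranges: [-2.91, 2.91], [-0.3, 2.13], [-1.5, 1.42], [0.17, 2.43], [-1.26, 4.41], [0.16, 1.93], [-2.52, 2.52]. Speed limits (rad/s): [1.89, 1.89, 2.39, 2.39, 3.01, 3.01, 3.01].

## Interface

Orientations are given as [roll, pitch, yaw] about the fixed x, y, z axes, in that order (R = Rz(yaw) Ry(pitch) Rx(roll)).
In Python, from workcell import bot gives the robot as it stands. The module is installed in compiled form; this text tells all that it offers.
- The arm moves only by the tool arm_command, never from a script. Its argument "moves" is a list of rows, each an object of numbers: "rx", "ry", "rz": the turn, a rotation vector about the tool's x, y, z in rad; "x", "y", "z": the shift along the tool's x, y, z in cm; "gripper": the opening, from -1 (shut) to 1 (fully open). In form: [{"rx": .., "ry": .., "rz": .., "x": .., "y": .., "z": .., "gripper": ..}, ...]. A call has 1 to 5 rows; each row is the pose to reach, as a shift and turn from the pose commanded when the call began, along the tool's axes at that moment; what a row does not reach only later rows make up. A row lasts 1/12 s, in which the tool goes at most 41.7 mm and 7.16 degrees, less where a joint would pass 70% of its speed; a pose out of reach is approached as far as the arm can. A call with a gripper value outside its range is refused whole. The fingers move at their own pace and stop on an object; "squeeze" is the grip in N (left out, the last holds). Time passes only in rows, so rows that repeat a pose let the fingers close. It gives the time, the measured TCP pose, the force and the opening at its end, in the units of the state.
- bot.observe(): the state, without advancing time (a new reading comes with each control period).
- bot.grab_frame(name): name is "scene" or "top" or "wrist"; returns (picture, depth): 420x560x3 uint8, red, green, blue; 420x560 float32, m along the optical axis (not along the pixel's ray), 0 where there is no reading.
- bot.camera_model(name): a dict with "vfov" (degrees; the focal length in pixels is half the picture's height over the tangent of half this angle, whatever the lens; pixels are square), "cx", "cy" (the principal point, pixels), "extrinsics" (4x4, takes a point from camera to world coordinates); the wrist camera has in their place "mount" (4x4, takes a point from camera to tool coordinates, whose origin is the TCP and whose axes are the tool frame's). Camera axes: x right, y down, z forward; pixel columns grow to the right and rows downward; lengths in m; the calibration is good to about 2 mm. The wrist camera is an equidistant fisheye: a pixel r from the principal point sees the ray r / f radians off the axis. A picture is of the moment at which its call begins: read the wrist's pose just before it. camera_model takes no time and is no camera call.
- bot.job_done(): hands the job in, once; it reports no verdict.
Trained networks look in the newest picture that a camera, given by its name, has taken for a name from the list of things; names that differ only in an ending like _2 or _b are one class to them, and where a whole thing is asked for, a point or a joint stands for the part that bears it (a point fixed in the world has none). Each returns a list of dicts, best first, with "p" (0 to 1); they miss things now and then, are a little off and sometimes report something else, mostly with a low value. They report only what shows in the picture. A call takes as long as a camera call.
- bot.spot_in(name, camera): "box" ([left, top, right, bottom] in pixels, round what is visible of it).
- bot.masks_of(name, camera): "mask" (420x560 bool, what is visible of it) and "box" ([left, top, right, bottom] in pixels, round what is visible of it).
The state is a dict: "clock": time; "qpos": joint angles; "qd": joint speeds; "joint_efforts": joint torques, N m; "position": TCP position; "tool_rot": TCP orientation; "force": force on the tool from outside, world axes, zero at the start; "moment": the same for the moment, N m; "grip_width": finger opening in m.
Only numpy, scipy, OpenCV 4.12 (cv2) and the standard library are available. Lean on these libraries where they do the work, as an engineer would, in place of code of your own. Each camera call takes 0.05 s, during which the arm holds its last target.

## Working session

There is one attempt and no reset: what is moved stays moved. The work goes in short steps, Python scripts to look and compute and a tool call to move; the robot and the scene stay as the last step left them, time stands still between calls to the robot, and variables do not carry over. Pictures are saved under pics/ and viewed, and the job is handed in when it is done.

Besides the shell and the picture viewer there is one more tool, called after "Emit:" by a JSON object that holds its "method" and its "body", one argument or row to a line. arm_command: Moves the arm, as the interface text tells. Its arguments: {"type":"object","properties":{"moves":{"type":"array"},"squeeze":{"type":"number"}},"required":["moves"]}

```bash
mkdir -p pics; ls
python3 - <<'E'
from workcell import bot
import cv2,numpy as np
print(bot.observe())
for n in ["scene","top","wrist"]:
    im,d=bot.grab_frame(n); cv2.imwrite(f"pics/{n}0.png",im[:,:,::-1]); np.save(f"pics/{n}0_d.npy",d)
    print(n,bot.camera_model(n))
E
```

```text
pics
{'clock': 0.0, 'qpos': array([-1.20517153,  0.5220243 , -0.03633382,  1.59999734,  0.02120327,
        1.02114234, -0.11275958]), 'qd': array([-0.00092885,  0.00138172,  0.00121594,  0.00041864,  0.00092134,
        0.00109052, -0.0003023 ]), 'joint_efforts': array([ 4.05835572e-04, -9.27088380e+01,  1.98021568e+00, -3.69949043e+01,
        1.78963935e-02,  8.06024327e-03,  1.98397612e-05]), 'position': array([0.26373356, 0.56624429, 0.23072309]), 'tool_rot': array([-1.57088226e+00,  1.18305513e-03,  1.13500901e+00]), 'force': array([-0.07188578, -0.33630825,  0.32691107]), 'moment': array([ 0.02204673,  0.03261456, -0.00669787]), 'grip_width': 0.08546836434810078}
scene {'vfov': 57.75682218655387, 'cx': 288.2347057792833, 'cy': 209.37032138292747, 'extrinsics': array([[ 0.86016233, -0.26485917,  0.43585592,  0.13424423],
       [-0.50971363, -0.41678933,  0.75264778, -0.5284608 ],
       [-0.01768557, -0.86956097, -0.49350881,  0.5340485 ],
       [ 0.        ,  0.        ,  0.        ,  1.        ]])}
top {'vfov': 48.275378189660145, 'cx': 282.2411513944249, 'cy': 207.42551100226788, 'extrinsics': array([[-0.02805996, -0.9993285 ,  0.02356226,  0.46947809],
       [-0.9994893 ,  0.02840944,  0.0146305 ,  0.08410907],
       [-0.01529006, -0.02313969, -0.99961531,  0.95370598],
       [ 0.        ,  0.        ,  0.        ,  1.        ]])}
wrist {'vfov': 65.70646984690485, 'cx': 283.1764045894578, 'cy': 211.91113193050467, 'mount': array([[ 9.99999748e-01,  1.11461367e-04, -7.01385374e-04,
        -8.37011733e-04],
       [ 7.02068736e-04, -3.04051118e-01,  9.52655460e-01,
        -1.42781319e-01],
       [-1.07072728e-04, -9.52655712e-01, -3.04051120e-01,
         7.74972059e-02],
       [ 0.00000000e+00,  0.00000000e+00,  0.00000000e+00,
         1.00000000e+00]])}
```

View pics/scene0.png

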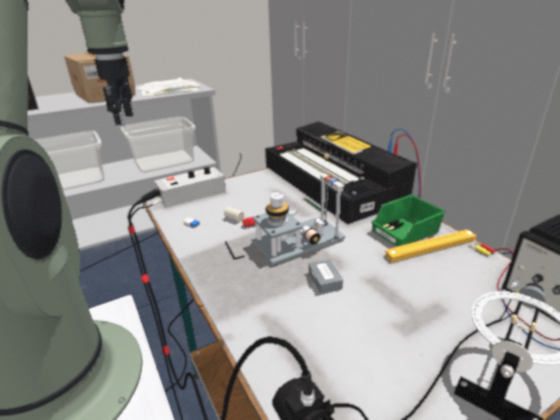

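View pics/top0.png

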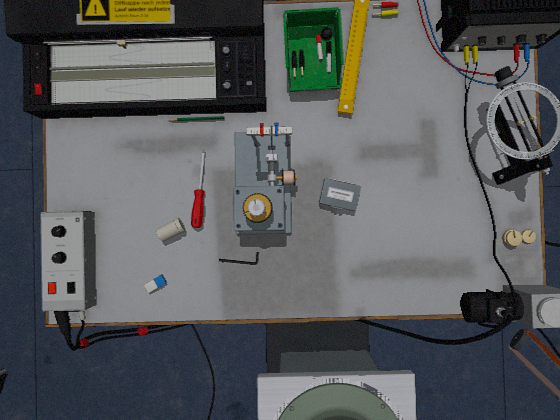

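View pics/wrist0.png

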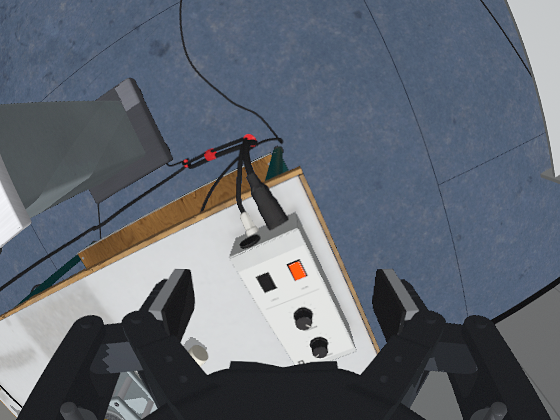

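```bash
cat > h.py <<'E'
from workcell import bot
import cv2,numpy as np
from scipy.spatial.transform import Rotation as R
def f_of(m): return 210/np.tan(np.radians(m["vfov"]/2))
def ray(m,u,v,wrist=False):
    f=f_of(m); a=np.array([u-m["cx"],v-m["cy"]],float)
    if wrist:
        r=np.linalg.norm(a); th=r/f
        return np.r_[np.sin(th)*a/max(r,1e-9),np.cos(th)]
    return np.r_[a/f,1]
def at_z(name,u,v,z,T=None):
    m=bot.camera_model(name)
    w=name=="wrist"
    E=m["extrinsics"] if not w else T@m["mount"]
    d=E[:3,:3]@ray(m,u,v,w); o=E[:3,3]
    return o+d*(z-o[2])/d[2]
def proj(name,p,T=None):
    m=bot.camera_model(name); w=name=="wrist"
    E=m["extrinsics"] if not w else T@m["mount"]
    c=np.linalg.inv(E)@np.r_[p,1]; f=f_of(m)
    if w:
        r=np.hypot(c[0],c[1]); th=np.arctan2(r,c[2]); return np.r_[m["cx"]+f*th*c[0]/r,m["cy"]+f*th*c[1]/r]
    return np.r_[m["cx"]+f*c[0]/c[2],m["cy"]+f*c[1]/c[2]]
def toolT(o=None):
    o=o or bot.observe(); T=np.eye(4); T[:3,:3]=R.from_euler('xyz',o["tool_rot"]).as_matrix(); T[:3,3]=o["position"]; return T
E
python3 - <<'E'
from h import *
im,d=bot.grab_frame("top")
hz={"adjuster":.142,"lock_ring":.113,"tilt_stand":.076,"red_index":None,"blue_index":None,"pointer_tip":.164,"neck":.1,"fuse_box":.025,"screwdriver":.02,"hex_key":.005,"film_can":.032,"pointer_shaft":.05}
m=bot.camera_model("top")
for n,z in hz.items():
    r=bot.masks_of(n,"top")
    for q in r[:2]:
        mk=q["mask"]; v,u=np.nonzero(mk); 
        dd=d[mk]; E=m["extrinsics"]; f=f_of(m)
        P=np.c_[(u-m["cx"])/f*dd,(v-m["cy"])/f*dd,dd]@E[:3,:3].T+E[:3,3]
        P=P[dd>0]
        print(n,round(q["p"],2),np.round(q["box"],1),mk.sum(),"med",np.round(np.median(P,0),4),"zmax",np.round(np.percentile(P[:,2],[5,95]),3) if len(P) else "", np.round(at_z("top",u.mean(),v.mean(),z or .15),4))
cv2.imwrite("pics/topz.png",cv2.resize(im[110:250,170:310,::-1],None,fx=4.2,fy=4.2,interpolation=cv2.INTER_CUBIC))
im,d=bot.grab_frame("scene")
cv2.imwrite("pics/scz.png",cv2.resize(im[165:275,220:360,::-1],None,fx=5,fy=5,interpolation=cv2.INTER_CUBIC))
E
```

```text
adjuster 0.73 [252.  197.9 265.8 215.9] 237 med [0.4904 0.1412 0.1411] zmax [0.138 0.144] [0.4901 0.1407 0.142 ]
adjuster 0.64 [244.5 190.7 273.7 220.7] 451 med [0.4901 0.1376 0.114 ] zmax [0.108 0.117] [0.4895 0.1379 0.142 ]
lock_ring 0.61 [247.8 192.9 272.  225.6] 415 med [0.4854 0.1392 0.1142] zmax [0.11  0.117] [0.488  0.1401 0.113 ]
tilt_stand 0.85 [232.2 125.5 299.4 233. ] 5664 med [0.55   0.1317 0.0181] zmax [0.012 0.155] [0.5438 0.1312 0.076 ]
blue_index 0.47 [275.5 125.4 279.  135.7] 29 med [0.6218 0.1026 0.1606] zmax [0.158 0.164] [0.6238 0.1028 0.15  ]
pointer_tip 0.79 [267.7 130.1 296.  182.5] 412 med [0.5541 0.1082 0.0495] zmax [0.014 0.068] [0.5516 0.0987 0.164 ]
neck 0.71 [241.2 192.1 273.3 224. ] 496 med [0.4878 0.1386 0.114 ] zmax [0.104 0.128] [0.4894 0.141  0.1   ]
fuse_box 0.83 [320.2 180.  363.3 212.7] 1011 med [ 0.5148 -0.0179  0.024 ] zmax [0.021 0.027] [ 0.5146 -0.0179  0.025 ]
screwdriver 0.87 [188.9 151.5 203.6 224.7] 541 med [0.5032 0.2644 0.0165] zmax [0.007 0.022] [0.51   0.2648 0.02  ]
film_can 0.9 [156.5 219.2 185.7 240.6] 417 med [0.4529 0.3212 0.0275] zmax [0.009 0.032] [0.453  0.3192 0.032 ]
film_can 0.51 [266.8 129.2 298.  181.9] 369 med [0.5524 0.1059 0.05  ] zmax [0.044 0.1  ] [0.5643 0.1002 0.032 ]
pointer_shaft 0.86 [265.1 133.9 297.6 187. ] 409 med [0.5532 0.106  0.0497] zmax [0.036 0.062] [0.5628 0.0999 0.05  ]
```

View pics/topz.png

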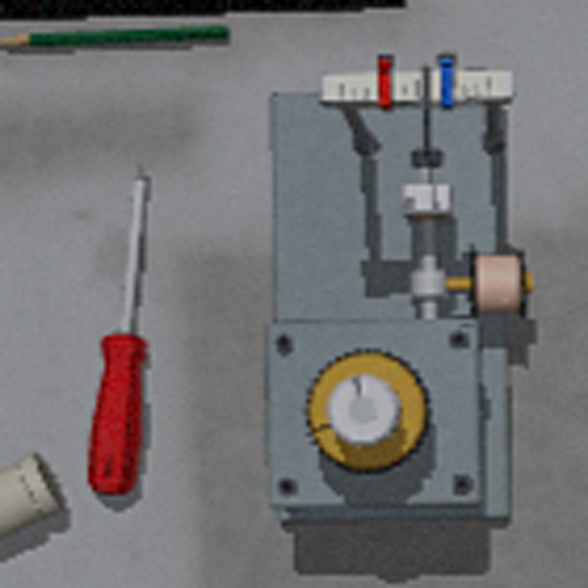

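View pics/scz.png

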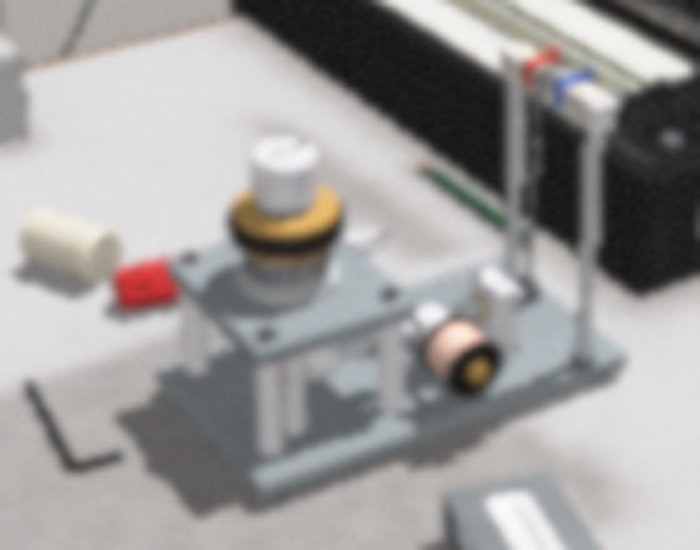

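Run:
```python
from h import *
def px(a,b): return 170+(a+.5)/4.2-.5,110+(b+.5)/4.2-.5
S=[at_z("top",*px(*p),.079)[:2] for p in [(285,344),(459,340),(288,486),(463,484)]]
print(np.round(S,4),np.mean(S,0)); d=(S[0]-S[2]+S[1]-S[3]); print("yaw",np.arctan2(d[1],d[0]))
e=(S[0]-S[1]+S[2]-S[3]); print(np.arctan2(-e[0],e[1]))
print("knob",at_z("top",*px(364,409),.142))
print("ring",at_z("top",*px(367,411),.116))
# pointer and clips
d=np.load("pics/top0_d.npy"); 
for n,p in [("red",(385,82)),("blue",(447,80)),("tip",(427,68))]:
    u,v=px(*p); print(n,u,v,d[int(round(v))-1:int(round(v))+2,int(round(u))-1:int(round(u))+2].round(3).tolist(),at_z("top",u,v,.16))
m=bot.camera_model("scene")
im,_=bot.grab_frame("scene");
for n in ["red_index","pointer_tip","blue_index"]:
    print(n,[(q["p"],np.round(q["box"],1)) for q in bot.spot_in(n,"scene")[:2]])
cv2.imwrite("pics/tipz.png",cv2.resize(im[165:235,300:370,::-1],None,fx=8,fy=8,interpolation=cv2.INTER_CUBIC))
t=cv2.imread("pics/top0.png")
cv2.imwrite("pics/tipt.png",cv2.resize(t[118:158,238:303],None,fx=10,fy=10,interpolation=cv2.INTER_CUBIC))
```

```text
[[0.5222 0.1798]
 [0.5218 0.1023]
 [0.459  0.1801]
 [0.4577 0.1023]] [0.49017188 0.14112078]
yaw -0.0024235007386047107
-0.011209851090656784
knob [0.49062821 0.14096867 0.142     ]
ring [0.49041711 0.14153371 0.116     ]
red 261.2857142857143 129.14285714285714 [[0.7979999780654907, 0.796999990940094, 0.7960000038146973], [0.7990000247955322, 0.8009999990463257, 0.7990000247955322], [0.7979999780654907, 0.796999990940094, 0.796999990940094]] [0.62242526 0.12764278 0.16      ]
blue 276.04761904761904 128.66666666666666 [[0.7960000038146973, 0.7990000247955322, 0.7960000038146973], [0.7979999780654907, 0.7950000166893005, 0.7979999780654907], [0.7960000038146973, 0.796999990940094, 0.7960000038146973]] [0.62245976 0.10249851 0.16      ]
tip 271.2857142857143 125.80952380952381 [[0.9580000042915344, 0.7919999957084656, 0.9599999785423279], [0.9620000123977661, 0.7929999828338623, 0.9599999785423279], [0.800000011920929, 0.7919999957084656, 0.7979999780654907]] [0.62759168 0.11046544 0.16      ]
red_index []
pointer_tip [(0.84, array([282.7, 221. , 327.7, 244. ]))]
blue_index []
```

View pics/tipz.png

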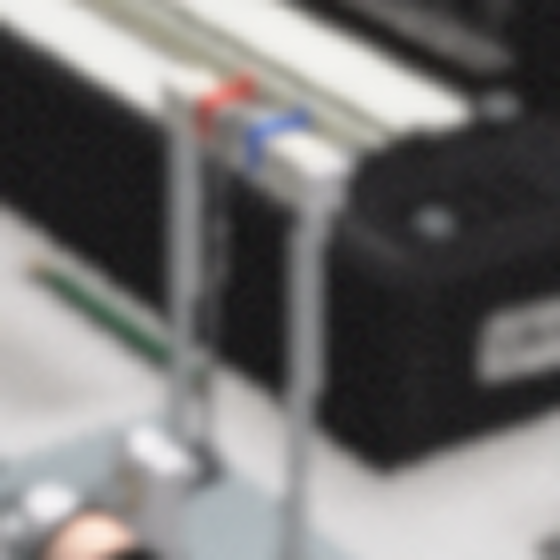

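View pics/tipt.png

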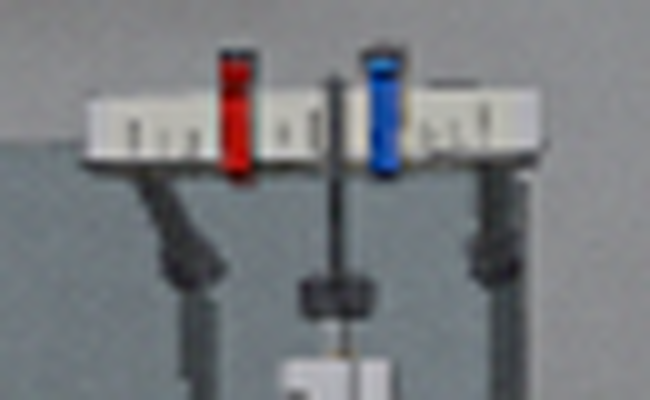

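Emit:
{"method": "arm_command", "body": {
  "moves": [
    {"x": -2.4, "z": -3.2, "gripper": 1},
    {"x": -4.8, "z": -6.4, "gripper": 1},
    {"x": -7.2, "z": -9.6, "gripper": 1},
    {"x": -9.6, "z": -12.8, "gripper": 1},
    {"x": -12, "z": -16, "gripper": 1}
  ],
  "squeeze": 80
}}

```text
invalid input at $.moves[0]: expected keys rx, ry, rz, x, y, z, gripper
```

Emit:
{"method": "arm_command", "body": {
  "moves": [
    {"x": -2.4, "z": -3.2, "gripper": 1},
    {"x": -4.8, "z": -6.4, "gripper": 1},
    {"x": -7.2, "z": -9.6, "gripper": 1},
    {"x": -9.6, "z": -12.8, "gripper": 1},
    {"x": -12, "z": -16, "gripper": 1}
  ]
}}

```text
invalid input at $.moves[0]: expected keys rx, ry, rz, x, y, z, gripper
```

Run:
```python
from h import *
o=bot.observe(); print({k:np.round(v,3) for k,v in o.items()})
```

```text
{'clock': np.float64(1.05), 'qpos': array([-1.205,  0.521, -0.036,  1.599,  0.021,  1.021, -0.113]), 'qd': array([-0.   ,  0.001, -0.001, -0.   , -0.001, -0.001, -0.   ]), 'joint_efforts': array([ 1.0000e-03, -9.2687e+01,  1.9790e+00, -3.7025e+01,  1.8000e-02,
        2.0000e-03, -0.0000e+00]), 'position': array([0.264, 0.567, 0.231]), 'tool_rot': array([-1.571, -0.   ,  1.135]), 'force': array([ 1.12 ,  0.295, -0.475]), 'moment': array([0.022, 0.05 , 0.006]), 'grip_width': np.float64(0.085)}
```

All keys are required.

Emit:
{"method": "arm_command", "body": {
  "moves": [
    {"rx": 0, "ry": 0, "rz": 0, "x": -2.4, "y": 0, "z": -3.2, "gripper": 1},
    {"rx": 0, "ry": 0, "rz": 0, "x": -4.8, "y": 0, "z": -6.4, "gripper": 1},
    {"rx": 0, "ry": 0, "rz": 0, "x": -7.2, "y": 0, "z": -9.6, "gripper": 1},
    {"rx": 0, "ry": 0, "rz": 0, "x": -9.6, "y": 0, "z": -12.8, "gripper": 1},
    {"rx": 0, "ry": 0, "rz": 0, "x": -12, "y": 0, "z": -16, "gripper": 1}
  ],
  "squeeze": 80
}}

```text
clock: 1.47
position: [0.3588, 0.3885, 0.2314]
tool_rot: [-1.571, -0.0, 1.135]
force: [0.3, 1.1, 0.3]
grip_width: 0.0853
```

Emit:
{"method": "arm_command", "body": {
  "moves": [
    {"rx": 0, "ry": 0, "rz": 0, "x": -2.4, "y": 0, "z": -3.2, "gripper": 1},
    {"rx": 0, "ry": 0, "rz": 0, "x": -4.8, "y": 0, "z": -6.4, "gripper": 1},
    {"rx": 0, "ry": 0, "rz": 0, "x": -7.2, "y": 0, "z": -9.6, "gripper": 1},
    {"rx": 0, "ry": 0, "rz": 0, "x": -9.6, "y": 0, "z": -12.8, "gripper": 1},
    {"rx": 0, "ry": 0, "rz": 0, "x": -12, "y": 0, "z": -16, "gripper": 1}
  ]
}}

```text
clock: 1.88
position: [0.4532, 0.2121, 0.2316]
tool_rot: [-1.571, -0.001, 1.135]
force: [1.1, 0.2, 0.1]
grip_width: 0.0853
```

Run:
```python
from h import *
o=bot.observe(); print({k:np.round(v,3) for k,v in o.items()})
T=toolT(o); print(np.round(T[:3,:3].T@(np.array([.4905,.1411,.20])-T[:3,3])*100,2))
```

```text
{'clock': np.float64(1.883), 'qpos': array([-0.604,  0.324,  0.06 ,  1.925, -0.024,  0.893,  0.603]), 'qd': array([ 0.813,  0.022,  0.191, -0.023, -0.075, -0.   ,  1.034]), 'joint_efforts': array([-10.673, -71.645,   1.285, -31.5  ,   0.266,   0.212,  -3.51 ]), 'position': array([0.453, 0.212, 0.232]), 'tool_rot': array([-1.571e+00, -1.000e-03,  1.135e+00]), 'force': array([1.098, 0.225, 0.115]), 'moment': array([ 0.059, -0.073, -0.011]), 'grip_width': np.float64(0.085)}
[-4.86  3.16 -6.37]
```

Emit:
{"method": "arm_command", "body": {
  "moves": [
    {"rx": 0, "ry": 0.12, "rz": 0, "x": -1.6, "y": 0, "z": -2.1, "gripper": 1},
    {"rx": 0, "ry": 0.24, "rz": 0, "x": -3.2, "y": 0, "z": -4.2, "gripper": 1},
    {"rx": 0, "ry": 0.36, "rz": 0, "x": -4.8, "y": 0, "z": -6.4, "gripper": 1},
    {"rx": 0, "ry": 0.48, "rz": 0, "x": -4.8, "y": 0, "z": -6.4, "gripper": 1},
    {"rx": 0, "ry": 0.6, "rz": 0, "x": -4.8, "y": 0, "z": -6.4, "gripper": 1}
  ]
}}

```text
clock: 2.3
position: [0.4911, 0.1417, 0.2314]
tool_rot: [-1.571, -0.0, 0.526]
force: [0.1, 0.9, -0.6]
grip_width: 0.0858
```

Emit:
{"method": "arm_command", "body": {
  "moves": [
    {"rx": 0, "ry": 0.12, "rz": 0, "x": 0, "y": 0, "z": 0, "gripper": 1},
    {"rx": 0, "ry": 0.24, "rz": 0, "x": 0, "y": 0, "z": 0, "gripper": 1},
    {"rx": 0, "ry": 0.36, "rz": 0, "x": 0, "y": 0, "z": 0, "gripper": 1},
    {"rx": 0, "ry": 0.48, "rz": 0, "x": 0, "y": 0, "z": 0, "gripper": 1},
    {"rx": 0, "ry": 0.6, "rz": 0, "x": 0, "y": 0, "z": 0, "gripper": 1}
  ]
}}

```text
clock: 2.72
position: [0.4904, 0.1434, 0.2314]
tool_rot: [-1.571, -0.0, -0.071]
force: [0.3, 0.3, -1.1]
grip_width: 0.0856
```

Run:
```python
from h import *
o=bot.observe(); im,d=bot.grab_frame("wrist"); print({k:np.round(v,4) for k,v in o.items() if k!="joint_efforts"})
T=toolT(o); print(np.round(T[:3,:3].T@(np.array([.4905,.1411,.20])-T[:3,3])*100,2))
im=im.copy()
np.save("pics/w1_d.npy",d)
for n in ["adjuster","lock_ring"]:
    for q in bot.spot_in(n,"wrist")[:2]: print(n,q["p"],np.round(q["box"],1))
cv2.imwrite("pics/w1raw.png",im[:,:,::-1])
for z,r in [(.142,.015),(.113,.027)]:
    for a in np.linspace(0,2*np.pi,24):
        u=proj("wrist",[.4905+r*np.cos(a),.1411+r*np.sin(a),z],T); cv2.circle(im,tuple(int(round(x)) for x in u),1,(0,255,0),-1)
cv2.imwrite("pics/w1.png",im[:,:,::-1])
```

```text
{'clock': np.float64(2.7167), 'qpos': array([-0.6762,  0.358 ,  0.3561,  1.9111, -0.1568,  0.8991, -0.3138]), 'qd': array([-0.2533,  0.0345,  0.3325,  0.0135, -0.1516,  0.006 , -1.2743]), 'position': array([0.4904, 0.1434, 0.2314]), 'tool_rot': array([-1.5707e+00, -2.0000e-04, -7.0900e-02]), 'force': array([ 0.2746,  0.2748, -1.1062]), 'moment': array([ 0.043 , -0.0064, -0.0015]), 'grip_width': np.float64(0.0856)}
[ 0.03  3.14 -0.23]
adjuster 0.82 [267.3 191.6 303.8 234.7]
lock_ring 0.77 [252.6 174.5 315.7 232. ]
```

View pics/w1.png

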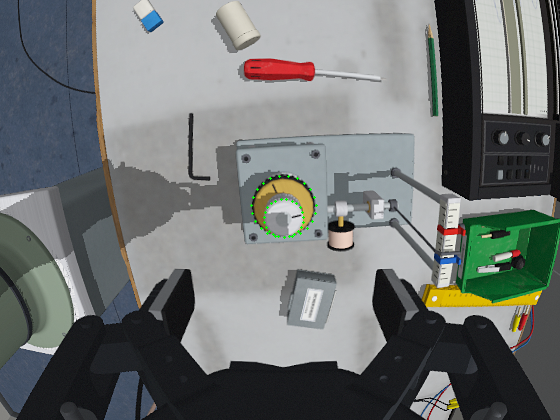

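Emit:
{"method": "arm_command", "body": {
  "moves": [
    {"rx": 0, "ry": 0, "rz": 0, "x": 0, "y": 2, "z": 0, "gripper": 1},
    {"rx": 0, "ry": 0, "rz": 0, "x": 0, "y": 4, "z": 0, "gripper": 1},
    {"rx": 0, "ry": 0, "rz": 0, "x": 0, "y": 4, "z": 0, "gripper": 1},
    {"rx": 0, "ry": 0, "rz": 0, "x": 0, "y": 4, "z": 0, "gripper": 1}
  ]
}}

```text
clock: 3.2
position: [0.4901, 0.1431, 0.1912]
tool_rot: [-1.572, 0.001, -0.062]
force: [0.2, -0.2, 0.0]
grip_width: 0.0853
```

Run:
```python
from h import *
o=bot.observe(); im,d=bot.grab_frame("wrist"); print({k:np.round(v,4) for k,v in o.items() if k!="joint_efforts"})
T=toolT(o); print(np.round(T[:3,:3].T@(np.array([.4905,.1411,.085])-T[:3,3])*100,2))
im=cv2.resize(im,None,fx=4,fy=4,interpolation=cv2.INTER_CUBIC)
for z,r in [(.142,.015),(.113,.027)]:
    for a in np.linspace(0,2*np.pi,48):
        u=(proj("wrist",[.4905+r*np.cos(a),.1411+r*np.sin(a),z],T)+.5)*4-.5; cv2.circle(im,tuple(int(round(x)) for x in u),1,(0,255,0),-1)
c=proj("wrist",[.4905,.1411,.12],T)*4; c=c.astype(int)
cv2.imwrite("pics/w2.png",im[c[1]-250:c[1]+250,c[0]-300:c[0]+300,::-1])
```

```text
{'clock': np.float64(3.2), 'qpos': array([-0.6561,  0.4132,  0.3356,  1.9518, -0.1839,  0.8072, -0.2811]), 'qd': array([-0.0065, -0.0256,  0.012 , -0.0227,  0.0011,  0.0145, -0.0174]), 'position': array([0.4901, 0.1431, 0.1912]), 'tool_rot': array([-1.5716e+00,  1.3000e-03, -6.2300e-02]), 'force': array([ 0.2355, -0.2061,  0.0055]), 'moment': array([-0.0318,  0.0004, -0.045 ]), 'grip_width': np.float64(0.0853)}
[ 0.07 10.62 -0.19]
```

View pics/w2.png

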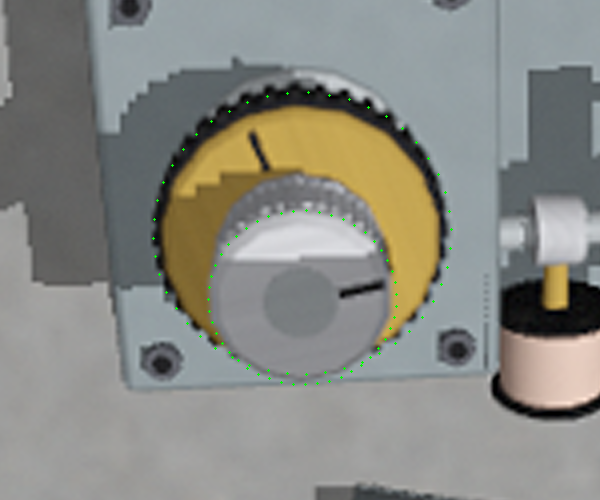

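Emit:
{"method": "arm_command", "body": {
  "moves": [
    {"rx": 0, "ry": 0, "rz": 0, "x": 0.05, "y": 3, "z": -0.2, "gripper": 1},
    {"rx": 0, "ry": 0, "rz": 0, "x": 0.05, "y": 6, "z": -0.2, "gripper": 1},
    {"rx": 0, "ry": 0, "rz": 0, "x": 0.05, "y": 9, "z": -0.2, "gripper": 1},
    {"rx": 0, "ry": 0, "rz": 0, "x": 0.05, "y": 10.8, "z": -0.2, "gripper": 1},
    {"rx": 0, "ry": 0, "rz": 0, "x": 0.05, "y": 10.8, "z": -0.2, "gripper": 1}
  ]
}}

```text
clock: 3.67
position: [0.4899, 0.1411, 0.0814]
tool_rot: [-1.572, 0.003, -0.064]
force: [-0.7, -1.2, -0.2]
grip_width: 0.0853
```

Emit:
{"method": "arm_command", "body": {
  "moves": [
    {"rx": 0, "ry": 0, "rz": 0, "x": 0, "y": 0, "z": 0, "gripper": 1},
    {"rx": 0, "ry": 0, "rz": 0, "x": 0, "y": 0, "z": 0, "gripper": 1}
  ]
}}

```text
clock: 3.83
position: [0.4917, 0.1416, 0.085]
tool_rot: [-1.57, -0.002, -0.065]
force: [0.6, -0.3, 0.3]
grip_width: 0.0851
```

Run:
```python
from h import *
o=bot.observe(); print({k:np.round(v,4) for k,v in o.items() if k!="joint_efforts"})
T=toolT(o); print(np.round(T[:3,:3].T@(np.array([.4905,.1411,.083])-T[:3,3])*100,2))
```

```text
{'clock': np.float64(3.8333), 'qpos': array([-0.5882,  0.5826,  0.2597,  2.0245, -0.2676,  0.5641, -0.2071]), 'qd': array([-0.0034, -0.0122,  0.0018,  0.0015, -0.0027, -0.0078, -0.0031]), 'position': array([0.4917, 0.1416, 0.085 ]), 'tool_rot': array([-1.5698, -0.0019, -0.0646]), 'force': array([ 0.5797, -0.2588,  0.2845]), 'moment': array([-0.0496, -0.0558,  0.0189]), 'grip_width': np.float64(0.0851)}
[-0.12  0.2  -0.06]
```

Emit:
{"method": "arm_command", "body": {
  "moves": [
    {"rx": 0, "ry": 0, "rz": 0, "x": -0.1, "y": 0.1, "z": 0, "gripper": -1},
    {"rx": 0, "ry": 0, "rz": 0, "x": -0.1, "y": 0.1, "z": 0, "gripper": -1},
    {"rx": 0, "ry": 0, "rz": 0, "x": -0.1, "y": 0.1, "z": 0, "gripper": -1},
    {"rx": 0, "ry": 0, "rz": 0, "x": -0.1, "y": 0.1, "z": 0, "gripper": -1},
    {"rx": 0, "ry": 0, "rz": 0, "x": -0.1, "y": 0.1, "z": 0, "gripper": -1}
  ],
  "squeeze": 80
}}

```text
clock: 4.25
position: [0.4904, 0.1417, 0.0836]
tool_rot: [-1.57, -0.002, -0.065]
force: [-3.0, 0.1, 18.9]
grip_width: 0.0519
```

```bash
cat > st.py <<'E'
from h import *
o=bot.observe(); print({k:np.round(v,4).tolist() for k,v in o.items() if k in("clock","qpos","position","tool_rot","force","moment","grip_width")})
E
python3 st.py
python3 - <<'E'
from h import *
im,d=bot.grab_frame("wrist"); cv2.imwrite("pics/w3.png",im[:,:,::-1])
E
```

```text
{'clock': 4.25, 'qpos': [-0.5884, 0.5837, 0.2583, 2.0282, -0.2691, 0.5597, -0.2071], 'position': [0.4904, 0.1417, 0.0836], 'tool_rot': [-1.5697, -0.0015, -0.065], 'force': [-3.0211, 0.1246, 18.8955], 'moment': [-0.1576, 0.7576, 0.047], 'grip_width': 0.0519}
```

View pics/w3.png

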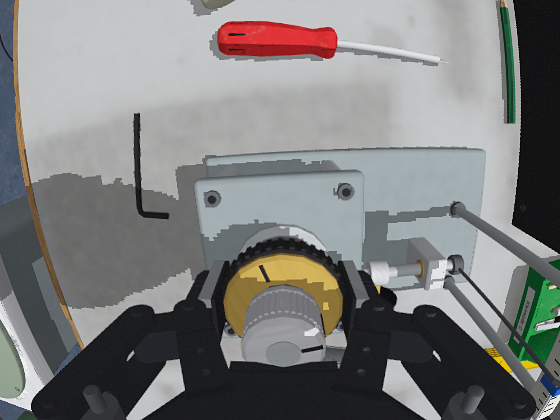

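Emit:
{"method": "arm_command", "body": {
  "moves": [
    {"rx": 0, "ry": -0.08, "rz": 0, "x": 0, "y": 0, "z": 0, "gripper": -1},
    {"rx": 0, "ry": -0.16, "rz": 0, "x": 0, "y": -0.01, "z": 0, "gripper": -1},
    {"rx": 0, "ry": -0.24, "rz": 0, "x": 0, "y": -0.02, "z": 0, "gripper": -1}
  ]
}}

```text
clock: 4.55
position: [0.4904, 0.1417, 0.0837]
tool_rot: [-1.57, -0.002, 0.178]
force: [-3.4, -0.3, 14.6]
grip_width: 0.0515
```

```bash
python3 st.py
```

```text
{'clock': 4.55, 'qpos': [-0.5401, 0.5755, 0.1921, 2.0257, -0.1986, 0.5558, -0.0311], 'position': [0.4904, 0.1417, 0.0837], 'tool_rot': [-1.5702, -0.0018, 0.1781], 'force': [-3.3977, -0.3321, 14.6378], 'moment': [-0.0031, 0.6035, -0.6], 'grip_width': 0.0515}
```

Emit:
{"method": "arm_command", "body": {
  "moves": [
    {"rx": 0, "ry": -0.08, "rz": 0, "x": 0, "y": 0, "z": 0, "gripper": -1},
    {"rx": 0, "ry": -0.16, "rz": 0, "x": 0, "y": -0.01, "z": 0, "gripper": -1},
    {"rx": 0, "ry": -0.24, "rz": 0, "x": 0, "y": -0.02, "z": 0, "gripper": -1}
  ]
}}

```text
clock: 4.8
position: [0.4904, 0.1417, 0.0839]
tool_rot: [-1.571, -0.002, 0.418]
force: [-3.2, 0.5, 14.3]
grip_width: 0.0517
```

```bash
python3 st.py
```

```text
{'clock': 4.8, 'qpos': [-0.4915, 0.5694, 0.1262, 2.0231, -0.1296, 0.5546, 0.1436], 'position': [0.4904, 0.1417, 0.0839], 'tool_rot': [-1.5707, -0.0019, 0.4184], 'force': [-3.1708, 0.5236, 14.3283], 'moment': [0.0161, 0.5968, -0.3955], 'grip_width': 0.0517}
```

Emit:
{"method": "arm_command", "body": {
  "moves": [
    {"rx": 0, "ry": -0.08, "rz": 0, "x": 0, "y": 0, "z": 0, "gripper": -1},
    {"rx": 0, "ry": -0.16, "rz": 0, "x": 0, "y": -0.01, "z": 0, "gripper": -1},
    {"rx": 0, "ry": -0.24, "rz": 0, "x": 0, "y": -0.02, "z": 0, "gripper": -1}
  ]
}}

```text
clock: 5.05
position: [0.4904, 0.1417, 0.0841]
tool_rot: [-1.571, -0.002, 0.659]
force: [-3.3, -0.0, 12.8]
grip_width: 0.0516
```

```bash
python3 st.py
```

```text
{'clock': 5.05, 'qpos': [-0.4428, 0.5651, 0.0606, 2.0205, -0.0615, 0.5559, 0.3193], 'position': [0.4904, 0.1417, 0.0841], 'tool_rot': [-1.5713, -0.0018, 0.6587], 'force': [-3.2816, -0.0104, 12.8093], 'moment': [0.0913, 0.5019, -0.2578], 'grip_width': 0.0516}
```

Emit:
{"method": "arm_command", "body": {
  "moves": [
    {"rx": 0, "ry": -0.08, "rz": 0, "x": 0, "y": 0, "z": 0, "gripper": -1},
    {"rx": 0, "ry": -0.16, "rz": 0, "x": 0, "y": -0.01, "z": 0, "gripper": -1},
    {"rx": 0, "ry": -0.24, "rz": 0, "x": 0, "y": -0.02, "z": 0, "gripper": -1}
  ]
}}

```text
clock: 5.3
position: [0.4904, 0.1417, 0.0843]
tool_rot: [-1.572, -0.002, 0.899]
force: [-2.8, 0.0, 13.2]
grip_width: 0.0519
```

```bash
python3 st.py
```

```text
{'clock': 5.3, 'qpos': [-0.3938, 0.5626, -0.005, 2.0178, 0.0054, 0.5594, 0.4963], 'position': [0.4904, 0.1417, 0.0843], 'tool_rot': [-1.5718, -0.0016, 0.8989], 'force': [-2.7897, 0.0329, 13.1851], 'moment': [0.1372, 0.5021, -0.0364], 'grip_width': 0.0519}
```

Emit:
{"method": "arm_command", "body": {
  "moves": [
    {"rx": 0, "ry": -0.08, "rz": 0, "x": 0, "y": 0, "z": 0, "gripper": -1},
    {"rx": 0, "ry": -0.16, "rz": 0, "x": 0, "y": -0.01, "z": 0, "gripper": -1},
    {"rx": 0, "ry": -0.24, "rz": 0, "x": 0, "y": -0.02, "z": 0, "gripper": -1}
  ]
}}

```text
clock: 5.55
position: [0.4904, 0.1417, 0.0845]
tool_rot: [-1.572, -0.001, 1.139]
force: [-3.0, 0.1, 13.1]
grip_width: 0.0521
```

```bash
python3 st.py
```

```text
{'clock': 5.55, 'qpos': [-0.3446, 0.5617, -0.0706, 2.0151, 0.0707, 0.5651, 0.6748], 'position': [0.4904, 0.1417, 0.0845], 'tool_rot': [-1.5722, -0.0012, 1.1389], 'force': [-3.0184, 0.0893, 13.1153], 'moment': [0.1633, 0.5397, -0.0395], 'grip_width': 0.0521}
```

Emit:
{"method": "arm_command", "body": {
  "moves": [
    {"rx": 0, "ry": -0.08, "rz": 0, "x": 0, "y": 0, "z": 0, "gripper": -1},
    {"rx": 0, "ry": -0.16, "rz": 0, "x": 0, "y": -0.01, "z": 0, "gripper": -1},
    {"rx": 0, "ry": -0.24, "rz": 0, "x": 0, "y": -0.02, "z": 0, "gripper": -1}
  ]
}}

```text
clock: 5.8
position: [0.4904, 0.1418, 0.0847]
tool_rot: [-1.573, -0.001, 1.379]
force: [-4.0, 0.8, 14.0]
grip_width: 0.0514
```

```bash
python3 st.py
```

```text
{'clock': 5.8, 'qpos': [-0.2955, 0.5627, -0.1361, 2.0124, 0.1345, 0.573, 0.855], 'position': [0.4904, 0.1418, 0.0847], 'tool_rot': [-1.5726, -0.0008, 1.379], 'force': [-3.9989, 0.8103, 13.9568], 'moment': [0.2402, 0.5913, -0.0854], 'grip_width': 0.0514}
```

Emit:
{"method": "arm_command", "body": {
  "moves": [
    {"rx": 0, "ry": 0, "rz": 0, "x": 0, "y": 0, "z": 0, "gripper": 1},
    {"rx": 0, "ry": 0, "rz": 0, "x": 0, "y": 0, "z": 0, "gripper": 1},
    {"rx": 0, "ry": 0, "rz": 0, "x": 0, "y": 0, "z": 0, "gripper": 1},
    {"rx": 0, "ry": 0, "rz": 0, "x": 0, "y": -1.8, "z": 0, "gripper": 1},
    {"rx": 0, "ry": 0, "rz": 0, "x": 0, "y": -3.6, "z": 0, "gripper": 1}
  ]
}}

```text
clock: 6.22
position: [0.4891, 0.1412, 0.1193]
tool_rot: [-1.569, 0.001, 1.374]
force: [-0.3, 0.4, -0.4]
grip_width: 0.0854
```

Emit:
{"method": "arm_command", "body": {
  "moves": [
    {"rx": 0, "ry": 0, "rz": 0, "x": 0, "y": 0, "z": 0, "gripper": 1},
    {"rx": 0, "ry": 0, "rz": 0, "x": 0, "y": 0, "z": 0, "gripper": 1},
    {"rx": 0, "ry": 0, "rz": 0, "x": 0, "y": 0, "z": 0, "gripper": 1}
  ]
}}

```text
clock: 6.47
position: [0.4896, 0.1414, 0.1192]
tool_rot: [-1.571, 0.0, 1.374]
force: [-0.8, -0.1, 0.1]
grip_width: 0.0854
```

```bash
python3 st.py
python3 - <<'E'
from h import *
T=toolT(); print(np.round(T[:3,:3].T@(np.array([.4905,.1411,.121])-T[:3,3])*100,2))
for n in ["wrist","top"]:
    im,d=bot.grab_frame(n); cv2.imwrite(f"pics/{n}4.png",im[:,:,::-1])
E
```

```text
{'clock': 6.4667, 'qpos': [-0.2865, 0.5039, -0.1466, 1.9937, 0.1167, 0.652, 0.8663], 'position': [0.4896, 0.1414, 0.1192], 'tool_rot': [-1.5707, 0.0002, 1.3743], 'force': [-0.8452, -0.0671, 0.081], 'moment': [0.0482, -0.0007, 0.0106], 'grip_width': 0.0854}
[-0.01 -0.18 -0.09]
```

View pics/wrist4.png

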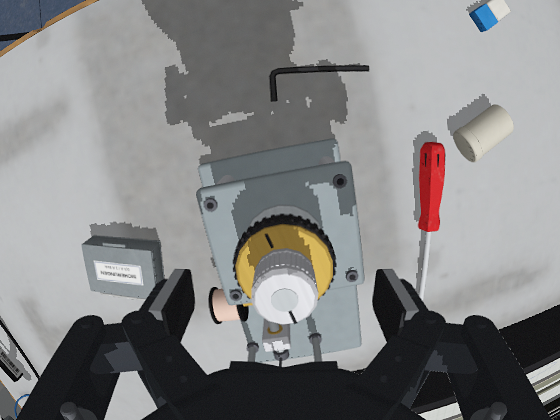

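View pics/top4.png

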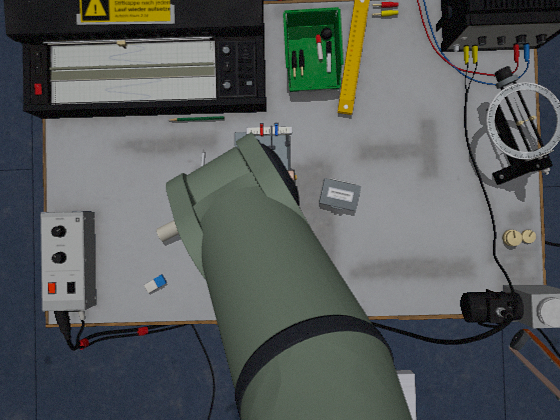

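Emit:
{"method": "arm_command", "body": {
  "moves": [
    {"rx": 0, "ry": 0, "rz": 0, "x": 0, "y": -0.2, "z": -0.1, "gripper": -1},
    {"rx": 0, "ry": 0, "rz": 0, "x": 0, "y": -0.2, "z": -0.1, "gripper": -1},
    {"rx": 0, "ry": 0, "rz": 0, "x": 0, "y": -0.2, "z": -0.1, "gripper": -1},
    {"rx": 0, "ry": 0, "rz": 0, "x": 0, "y": -0.2, "z": -0.1, "gripper": -1},
    {"rx": 0, "ry": 0, "rz": 0, "x": 0, "y": -0.2, "z": -0.1, "gripper": -1}
  ],
  "squeeze": 40
}}

```text
clock: 6.98
position: [0.4908, 0.1416, 0.1216]
tool_rot: [-1.571, -0.001, 1.375]
force: [-4.2, 0.1, 7.9]
grip_width: 0.0287
```

Emit:
{"method": "arm_command", "body": {
  "moves": [
    {"rx": 0, "ry": 0, "rz": 0, "x": 0, "y": 0, "z": 0, "gripper": -1},
    {"rx": 0, "ry": 0, "rz": 0, "x": 0, "y": 0, "z": 0, "gripper": -1},
    {"rx": 0, "ry": 0, "rz": 0, "x": 0, "y": 0, "z": 0, "gripper": -1}
  ]
}}

```text
clock: 7.23
position: [0.4908, 0.1416, 0.1216]
tool_rot: [-1.571, -0.0, 1.375]
force: [-0.8, 3.6, 3.9]
grip_width: 0.0285
```

```bash
python3 st.py
python3 - <<'E'
from h import *
for n in ["wrist","top"]:
    im,d=bot.grab_frame(n); cv2.imwrite(f"pics/{n}5.png",im[:,:,::-1])
    if n=="top": cv2.imwrite("pics/t5z.png",cv2.resize(im[118:158,238:303,::-1],None,fx=10,fy=10,interpolation=cv2.INTER_CUBIC))
E
```

```text
{'clock': 7.2333, 'qpos': [-0.2847, 0.5013, -0.1479, 1.9896, 0.1156, 0.6581, 0.869], 'position': [0.4908, 0.1416, 0.1216], 'tool_rot': [-1.571, -0.0005, 1.3752], 'force': [-0.8271, 3.6323, 3.8654], 'moment': [0.745, 0.2583, 0.0015], 'grip_width': 0.0285}
```

View pics/wrist5.png

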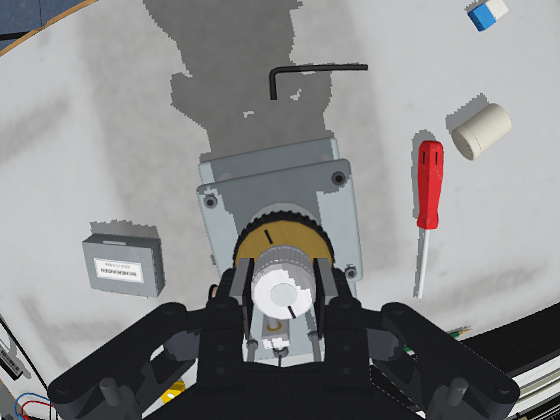

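View pics/t5z.png

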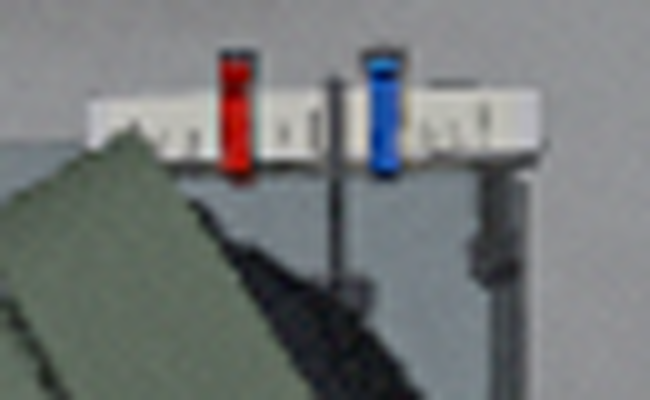

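Knob gripped; pointer at column 334 and red at 237 in the zoom. Turn clockwise 0.6 rad and check direction.

Emit:
{"method": "arm_command", "body": {
  "moves": [
    {"rx": 0, "ry": 0.12, "rz": 0, "x": 0, "y": 0, "z": 0, "gripper": -1},
    {"rx": 0, "ry": 0.24, "rz": 0, "x": 0, "y": 0, "z": 0, "gripper": -1},
    {"rx": 0, "ry": 0.36, "rz": 0, "x": 0, "y": 0, "z": 0, "gripper": -1},
    {"rx": 0, "ry": 0.48, "rz": 0, "x": 0, "y": 0, "z": 0, "gripper": -1},
    {"rx": 0, "ry": 0.6, "rz": 0, "x": 0, "y": 0, "z": 0, "gripper": -1}
  ]
}}

```text
clock: 7.75
position: [0.4907, 0.1413, 0.1216]
tool_rot: [-1.571, -0.0, 0.769]
force: [-3.9, 1.6, 4.7]
grip_width: 0.0285
```

```bash
python3 st.py
cat > tp.py <<'E'
from h import *
import sys
im,d=bot.grab_frame("top"); cv2.imwrite(f"pics/{sys.argv[1]}_full.png",im[:,:,::-1]); cv2.imwrite(f"pics/{sys.argv[1]}.png",cv2.resize(im[118:158,238:303,::-1],None,fx=10,fy=10,interpolation=cv2.INTER_CUBIC))
E
python3 tp.py t6
```

```text
{'clock': 7.75, 'qpos': [-0.4082, 0.4998, 0.0156, 1.9962, -0.0125, 0.6456, 0.3847], 'position': [0.4907, 0.1413, 0.1216], 'tool_rot': [-1.5708, -0.0001, 0.7692], 'force': [-3.9116, 1.6083, 4.6827], 'moment': [0.5298, 0.4489, 0.0446], 'grip_width': 0.0285}
```

View pics/t6.png

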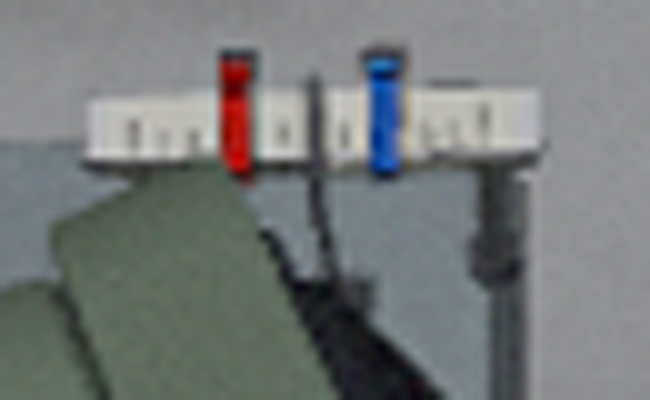

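Emit:
{"method": "arm_command", "body": {
  "moves": [
    {"rx": 0, "ry": 0.12, "rz": 0, "x": 0, "y": 0, "z": 0, "gripper": -1},
    {"rx": 0, "ry": 0.24, "rz": 0, "x": 0, "y": 0, "z": 0, "gripper": -1},
    {"rx": 0, "ry": 0.36, "rz": 0, "x": 0, "y": 0, "z": 0, "gripper": -1},
    {"rx": 0, "ry": 0.48, "rz": 0, "x": 0, "y": 0, "z": 0, "gripper": -1},
    {"rx": 0, "ry": 0.6, "rz": 0, "x": 0, "y": 0, "z": 0, "gripper": -1}
  ]
}}

```text
clock: 8.22
position: [0.4904, 0.1412, 0.1216]
tool_rot: [-1.571, 0.001, 0.169]
force: [-3.4, 2.2, 5.6]
grip_width: 0.0288
```

Emit:
{"method": "arm_command", "body": {
  "moves": [
    {"rx": 0, "ry": 0.12, "rz": 0, "x": 0, "y": 0, "z": 0, "gripper": -1},
    {"rx": 0, "ry": 0.24, "rz": 0, "x": 0, "y": 0, "z": 0, "gripper": -1},
    {"rx": 0, "ry": 0.36, "rz": 0, "x": 0, "y": 0, "z": 0, "gripper": -1},
    {"rx": 0, "ry": 0.48, "rz": 0, "x": 0, "y": 0, "z": 0, "gripper": -1},
    {"rx": 0, "ry": 0.6, "rz": 0, "x": 0, "y": 0, "z": 0, "gripper": -1}
  ]
}}

```text
clock: 8.63
position: [0.4902, 0.1412, 0.1216]
tool_rot: [-1.571, 0.001, -0.431]
force: [-6.1, 1.9, 8.3]
grip_width: 0.0284
```

```bash
python3 st.py; python3 tp.py t7
```

```text
{'clock': 8.6333, 'qpos': [-0.6534, 0.528, 0.3459, 2.0092, -0.2862, 0.6515, -0.5523], 'position': [0.4902, 0.1412, 0.1216], 'tool_rot': [-1.5713, 0.001, -0.4308], 'force': [-6.0521, 1.8954, 8.3379], 'moment': [0.3498, 1.1696, 0.1058], 'grip_width': 0.0284}
```

View pics/t7.png

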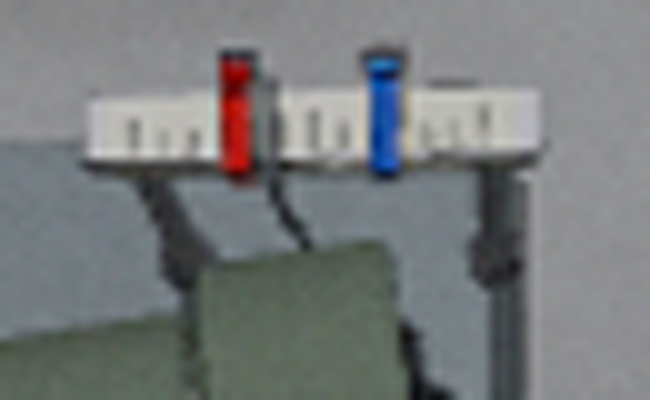

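Emit:
{"method": "arm_command", "body": {
  "moves": [
    {"rx": 0, "ry": 0.12, "rz": 0, "x": 0, "y": 0, "z": 0, "gripper": -1},
    {"rx": 0, "ry": 0.24, "rz": 0, "x": 0, "y": 0, "z": 0, "gripper": -1},
    {"rx": 0, "ry": 0.36, "rz": 0, "x": 0, "y": 0, "z": 0, "gripper": -1},
    {"rx": 0, "ry": 0.48, "rz": 0, "x": 0, "y": 0, "z": 0, "gripper": -1},
    {"rx": 0, "ry": 0.6, "rz": 0, "x": 0, "y": 0, "z": 0, "gripper": -1}
  ]
}}

```text
clock: 9.1
position: [0.49, 0.1414, 0.1216]
tool_rot: [-1.572, 0.001, -1.031]
force: [-8.3, 4.2, 9.3]
grip_width: 0.0287
```

```bash
python3 st.py; python3 tp.py t8
python3 - <<'E'
from h import *
im,d=bot.grab_frame("wrist"); cv2.imwrite("pics/w8.png",im[:,:,::-1])
im,d=bot.grab_frame("scene"); cv2.imwrite("pics/s8.png",cv2.resize(im[165:205,315:350,::-1],None,fx=14,fy=14,interpolation=cv2.INTER_CUBIC))
E
```

```text
{'clock': 9.1, 'qpos': [-0.7713, 0.5609, 0.5127, 2.0149, -0.4328, 0.6738, -1.0102], 'position': [0.49, 0.1414, 0.1216], 'tool_rot': [-1.572, 0.0011, -1.0306], 'force': [-8.3358, 4.1968, 9.2531], 'moment': [0.5487, 1.5444, 0.0254], 'grip_width': 0.0287}
```

View pics/t8.png

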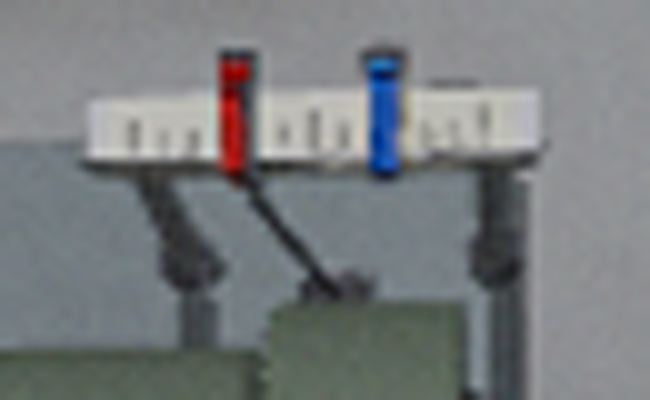

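View pics/w8.png

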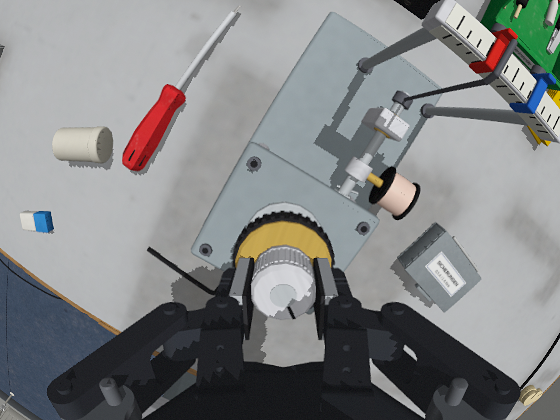

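View pics/s8.png

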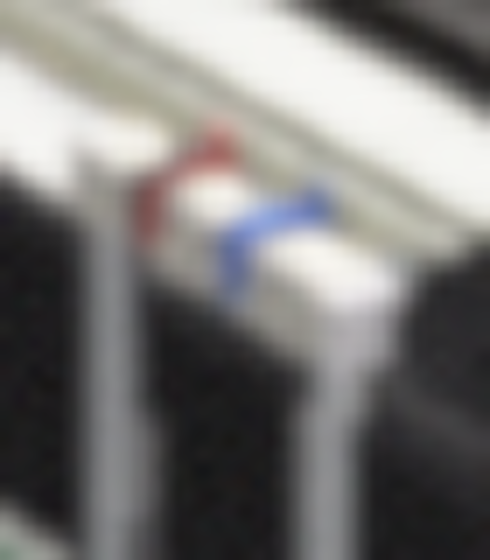

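Run:
```python
import cv2
im=cv2.imread("pics/w8.png"); cv2.imwrite("pics/w8z.png",cv2.resize(im[0:110,400:560],None,fx=5,fy=5,interpolation=cv2.INTER_CUBIC))
t=cv2.imread("pics/t8_full.png"); cv2.imwrite("pics/t8zz.png",cv2.resize(t[119:139,250:280],None,fx=25,fy=25,interpolation=cv2.INTER_NEAREST))
```

```text
(no output)
```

View pics/w8z.png

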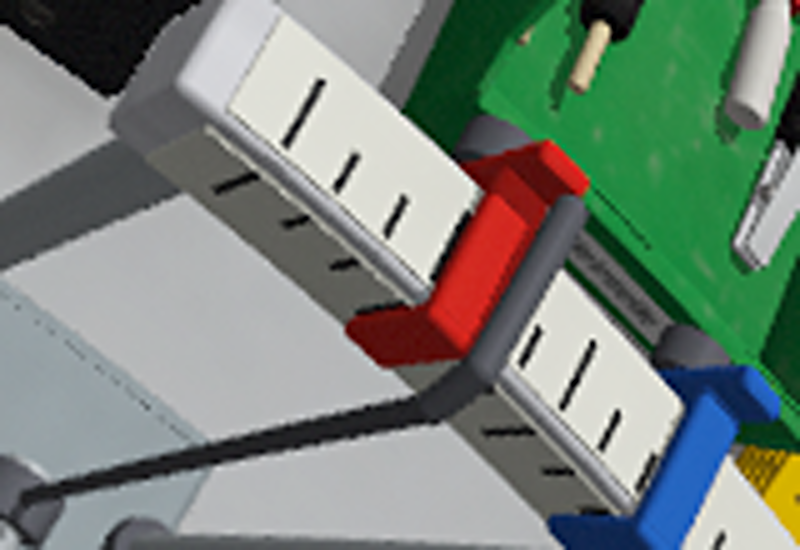

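View pics/t8zz.png

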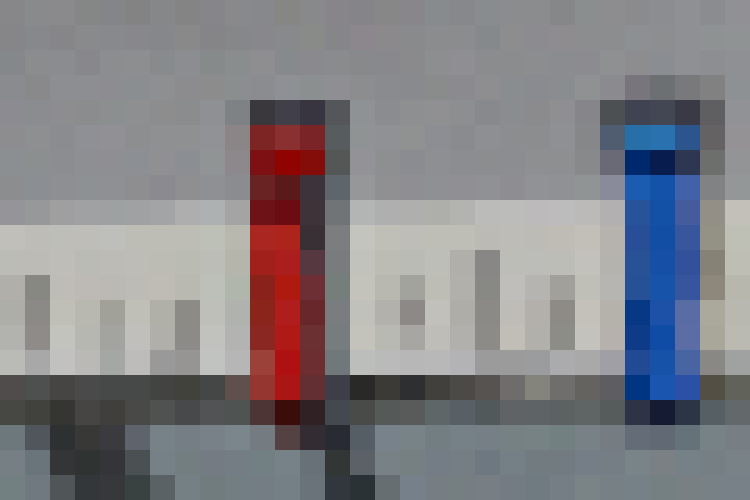

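Emit:
{"method": "arm_command", "body": {
  "moves": [
    {"rx": 0, "ry": 0.1, "rz": 0, "x": 0, "y": 0, "z": 0, "gripper": -1},
    {"rx": 0, "ry": 0.2, "rz": 0, "x": 0, "y": 0, "z": 0, "gripper": -1},
    {"rx": 0, "ry": 0.3, "rz": 0, "x": 0, "y": 0, "z": 0, "gripper": -1},
    {"rx": 0, "ry": 0.4, "rz": 0, "x": 0, "y": 0, "z": 0, "gripper": -1},
    {"rx": 0, "ry": 0.4, "rz": 0, "x": 0, "y": 0, "z": 0, "gripper": -1}
  ]
}}

```text
clock: 9.67
position: [0.4899, 0.1415, 0.1215]
tool_rot: [-1.573, 0.001, -1.432]
force: [-7.8, 4.0, 14.3]
grip_width: 0.0289
```

```bash
python3 st.py; python3 tp.py t9
python3 - <<'E'
from h import *
o=bot.observe();np.save("pics/T9.npy",toolT(o))
im,d=bot.grab_frame("wrist"); np.save("pics/w9d.npy",d); cv2.imwrite("pics/w9.png",im[:,:,::-1])
im=im[:,:,::-1]; cv2.imwrite("pics/w9z.png",cv2.resize(im[0:130,360:520],None,fx=5,fy=4.6,interpolation=cv2.INTER_CUBIC))
t=cv2.imread("pics/t9_full.png"); cv2.imwrite("pics/t9zz.png",cv2.resize(t[119:139,250:280],None,fx=25,fy=25,interpolation=cv2.INTER_NEAREST))
E
```

```text
{'clock': 9.6667, 'qpos': [-0.8464, 0.5918, 0.6241, 2.0182, -0.5332, 0.6982, -1.314], 'position': [0.4899, 0.1415, 0.1215], 'tool_rot': [-1.5726, 0.0005, -1.4315], 'force': [-7.8332, 3.9534, 14.3492], 'moment': [0.7407, 1.6945, -0.039], 'grip_width': 0.0289}
```

View pics/w9z.png

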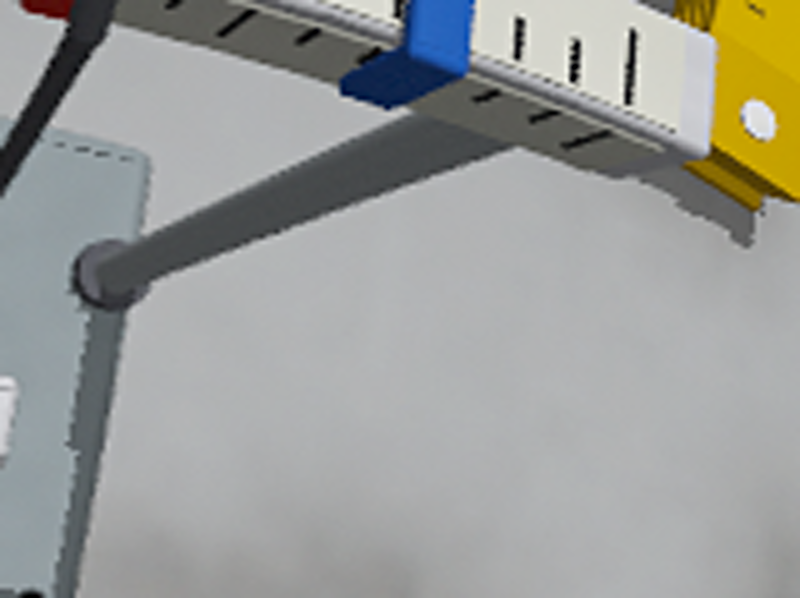

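View pics/t9zz.png

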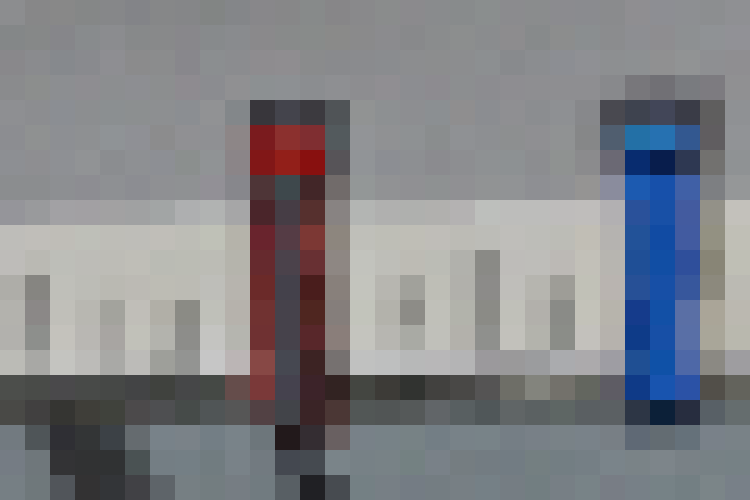

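Run:
```python
import cv2
im=cv2.imread("pics/w9.png"); cv2.imwrite("pics/w9y.png",cv2.resize(im[0:60,300:420],None,fx=6,fy=6,interpolation=cv2.INTER_CUBIC))
```

```text
(no output)
```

View pics/w9y.png

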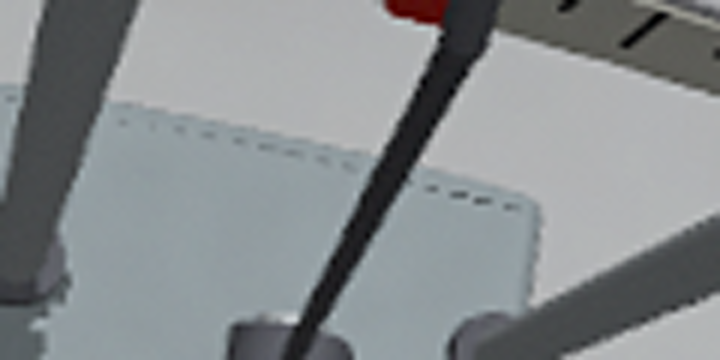

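Emit:
{"method": "arm_command", "body": {
  "moves": [
    {"rx": 0, "ry": 0, "rz": 0, "x": 0, "y": 0, "z": 0, "gripper": 1},
    {"rx": 0, "ry": 0, "rz": 0, "x": 0, "y": 0, "z": 0, "gripper": 1},
    {"rx": 0, "ry": 0, "rz": 0, "x": 0, "y": 0, "z": 0, "gripper": 1},
    {"rx": 0, "ry": 0, "rz": 0, "x": 0, "y": -3, "z": 0, "gripper": 1},
    {"rx": 0, "ry": 0, "rz": 0, "x": 0, "y": -6, "z": 0, "gripper": 1}
  ]
}}

```text
clock: 10.18
position: [0.49, 0.1404, 0.1814]
tool_rot: [-1.574, -0.002, -1.426]
force: [1.3, 0.0, 1.1]
grip_width: 0.0851
```

Emit:
{"method": "arm_command", "body": {
  "moves": [
    {"rx": 0, "ry": -0.12, "rz": 0, "x": 0, "y": 0, "z": 0, "gripper": 1},
    {"rx": 0, "ry": -0.24, "rz": 0, "x": 0, "y": 0, "z": 0, "gripper": 1},
    {"rx": 0, "ry": -0.36, "rz": 0, "x": 0, "y": 0, "z": 0, "gripper": 1},
    {"rx": 0, "ry": -0.48, "rz": 0, "x": 0, "y": 0, "z": 0, "gripper": 1},
    {"rx": 0, "ry": -0.48, "rz": 0, "x": 0, "y": 0, "z": 0, "gripper": 1}
  ]
}}

```text
clock: 10.6
position: [0.4908, 0.1409, 0.1816]
tool_rot: [-1.57, 0.0, -0.939]
force: [0.4, 0.0, 0.1]
grip_width: 0.0854
```

```bash
python3 st.py; python3 tp.py t10
python3 - <<'E'
from h import *
o=bot.observe();np.save("pics/T10.npy",toolT(o))
im,d=bot.grab_frame("wrist"); np.save("pics/w10d.npy",d); cv2.imwrite("pics/w10.png",im[:,:,::-1])
t=cv2.imread("pics/t10_full.png"); cv2.imwrite("pics/t10zz.png",cv2.resize(t[119:139,250:280],None,fx=25,fy=25,interpolation=cv2.INTER_NEAREST))
E
```

```text
{'clock': 10.6, 'qpos': [-0.8217, 0.4679, 0.5737, 1.97, -0.3482, 0.8009, -0.9904], 'position': [0.4908, 0.1409, 0.1816], 'tool_rot': [-1.5705, 0.0001, -0.9392], 'force': [0.3524, 0.0314, 0.0576], 'moment': [-0.004, -0.0305, -0.0117], 'grip_width': 0.0854}
```

View pics/w10.png

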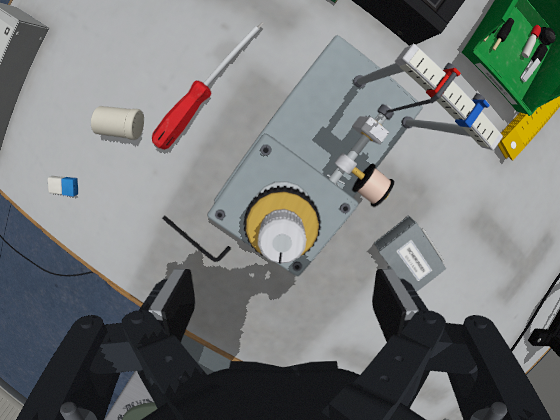

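View pics/t10zz.png

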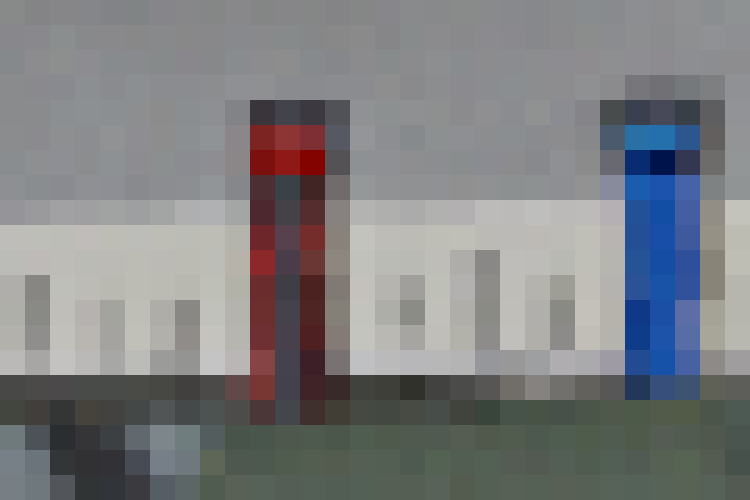

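Run:
```python
import cv2
im=cv2.imread("pics/w10.png"); cv2.imwrite("pics/w10z.png",cv2.resize(im[35:165,370:510],None,fx=5,fy=4.6,interpolation=cv2.INTER_CUBIC))
```

```text
(no output)
```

View pics/w10z.png

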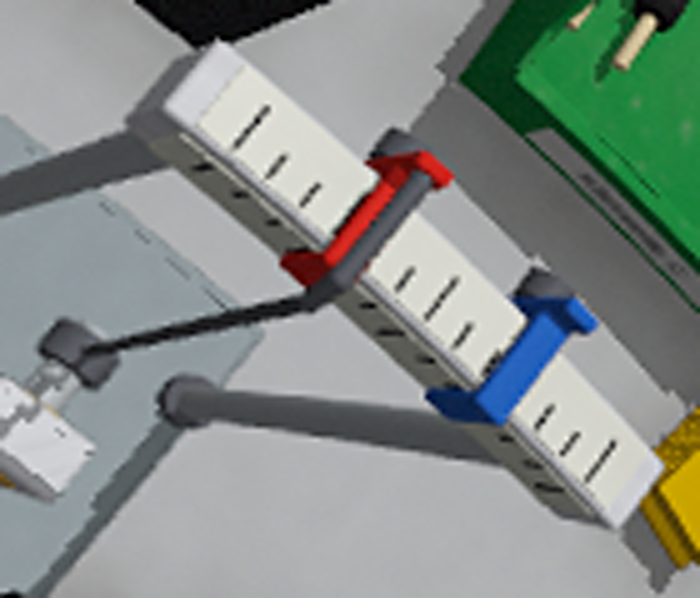

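Run:
```python
from h import *
T=np.load("pics/T10.npy"); d=np.load("pics/w10d.npy"); m=bot.camera_model("wrist"); E=T@m["mount"]
def P(a,b):
    u=370+(a+.5)/5-.5; v=35+(b+.5)/4.6-.5
    r=ray(m,u,v,True); z=d[int(round(v)),int(round(u))]; return (E[:3,:3]@(r*z/r[2])+E[:3,3]).round(4)
def Q(a,b,z):
    u=370+(a+.5)/5-.5; v=35+(b+.5)/4.6-.5
    return at_z("wrist",u,v,z,T).round(4)
for n,p in dict(redtop=(350,225),redtop2=(365,200),bluetop=(515,370),bluetop2=(535,345),ptr=(370,250),ptr2=(400,210),ptr3=(415,195),scale=(400,290),scale2=(300,180)).items(): print(n,P(*p))
zc=P(515,370)[2]
for zc in (.156,.158,.16):
  print(zc,"blueL",Q(505,355,zc),"blueR",Q(542,365,zc),"redL",Q(352,215,zc))
print("ptr",Q(382,234,.164),Q(382,234,.161))
t="top"
im=cv2.imread("pics/t10_full.png").astype(int)
R_=(im[125:135,:,2]-im[125:135,:,1]).clip(0); B_=(im[125:135,:,0]-im[125:135,:,2]).clip(0)
im0=cv2.imread("pics/top0.png").astype(int); R0=(im0[125:135,:,2]-im0[125:135,:,1]).clip(0)
c=np.arange(560)
def cen(a,lo,hi): s=a[:,lo:hi].sum(0); s=s*(s>0.15*s.max()); return (s*c[lo:hi]).sum()/s.sum()
print("red col start",cen(R0,255,268),"blue",cen(B_,270,284))
dk=np.clip(110-im[125:135].max(2)+0,0,None)
dk0=(180-im0[128:133].max(2)).clip(0); print("ptr0", (dk0[:,266:275].sum(0)))
mean=im[128:134,256:270].mean(0); print(mean.round(0).tolist())
```

```text
redtop [0.618  0.1293 0.1611]
redtop2 [0.6223 0.1292 0.1597]
bluetop [0.6188 0.1025 0.1613]
bluetop2 [0.623  0.1025 0.1616]
ptr [0.6163 0.1266 0.1637]
ptr2 [0.6224 0.1269 0.1643]
ptr3 [0.6246 0.127  0.1655]
scale [0.617  0.119  0.1588]
scale2 [0.6195 0.136  0.1578]
0.156 blueL [0.6214 0.1021 0.156 ] blueR [0.6241 0.0973 0.156 ] redL [0.6212 0.128  0.156 ]
0.158 blueL [0.6206 0.1031 0.158 ] blueR [0.6232 0.0983 0.158 ] redL [0.6204 0.1287 0.158 ]
0.16 blueL [0.6198 0.104  0.16  ] blueR [0.6224 0.0994 0.16  ] redL [0.6196 0.1294 0.16  ]
ptr [0.6187 0.1267 0.164 ] [0.6199 0.1256 0.161 ]
red col start 261.0512674451723 blue 275.9120298414672
ptr0 [ 87   0  25 232 208 570 288   0  18]
[[172.0, 178.0, 178.0], [159.0, 164.0, 165.0], [187.0, 192.0, 192.0], [174.0, 180.0, 182.0], [49.0, 47.0, 118.0], [74.0, 64.0, 72.0], [40.0, 39.0, 86.0], [120.0, 125.0, 132.0], [189.0, 194.0, 193.0], [179.0, 183.0, 184.0], [166.0, 170.0, 171.0], [184.0, 189.0, 190.0], [174.0, 179.0, 180.0], [146.0, 149.0, 149.0]]
```

Emit:
{"method": "arm_command", "body": {
  "moves": [
    {"rx": 0, "ry": -0.12, "rz": 0, "x": 0, "y": 0, "z": 0, "gripper": 1},
    {"rx": 0, "ry": -0.24, "rz": 0, "x": 0, "y": 0, "z": 0, "gripper": 1},
    {"rx": 0, "ry": -0.36, "rz": 0, "x": 0, "y": 0, "z": 0, "gripper": 1},
    {"rx": 0, "ry": -0.48, "rz": 0, "x": 0, "y": 0, "z": 0, "gripper": 1},
    {"rx": 0, "ry": -0.6, "rz": 0, "x": 0, "y": 0, "z": 0, "gripper": 1}
  ]
}}

```text
clock: 11.12
position: [0.4906, 0.1411, 0.1813]
tool_rot: [-1.571, 0.0, -0.344]
force: [-0.0, 0.1, 0.3]
grip_width: 0.0852
```

Emit:
{"method": "arm_command", "body": {
  "moves": [
    {"rx": 0, "ry": -0.12, "rz": 0, "x": 0, "y": 0, "z": 0, "gripper": 1},
    {"rx": 0, "ry": -0.24, "rz": 0, "x": 0, "y": 0, "z": 0, "gripper": 1},
    {"rx": 0, "ry": -0.36, "rz": 0, "x": 0, "y": 0, "z": 0, "gripper": 1},
    {"rx": 0, "ry": -0.48, "rz": 0, "x": 0, "y": 0, "z": 0, "gripper": 1},
    {"rx": 0, "ry": -0.6, "rz": 0, "x": 0, "y": 0, "z": 0, "gripper": 1}
  ]
}}

```text
clock: 11.53
position: [0.4906, 0.1411, 0.1812]
tool_rot: [-1.571, 0.001, 0.256]
force: [-0.0, 0.3, 0.3]
grip_width: 0.0853
```

Emit:
{"method": "arm_command", "body": {
  "moves": [
    {"rx": 0, "ry": -0.12, "rz": 0, "x": 0, "y": 0, "z": 0, "gripper": 1},
    {"rx": 0, "ry": -0.24, "rz": 0, "x": 0, "y": 0, "z": 0, "gripper": 1},
    {"rx": 0, "ry": -0.24, "rz": 0, "x": 0, "y": 0, "z": 0, "gripper": 1},
    {"rx": 0, "ry": -0.24, "rz": 0, "x": 0, "y": 0, "z": 0, "gripper": 1}
  ]
}}

```text
clock: 11.87
position: [0.4907, 0.1409, 0.1813]
tool_rot: [-1.571, 0.001, 0.488]
force: [-0.5, 0.1, -0.2]
grip_width: 0.0856
```

```bash
python3 st.py
python3 - <<'E'
from h import *
T=toolT(); print(np.round(T[:3,:3].T@(np.array([.4905,.1412,.0845])-T[:3,3])*100,2))
E
```

```text
{'clock': 11.8667, 'qpos': [-0.5434, 0.4143, 0.1928, 1.9567, -0.1099, 0.781, 0.1997], 'position': [0.4907, 0.1409, 0.1813], 'tool_rot': [-1.5706, 0.0005, 0.488], 'force': [-0.5254, 0.0514, -0.228], 'moment': [-0.0068, -0.0293, -0.0264], 'grip_width': 0.0856}
[0.   9.68 0.03]
```

Emit:
{"method": "arm_command", "body": {
  "moves": [
    {"rx": 0, "ry": 0, "rz": 0, "x": 0, "y": 3, "z": 0, "gripper": 1},
    {"rx": 0, "ry": 0, "rz": 0, "x": 0, "y": 6, "z": 0, "gripper": 1},
    {"rx": 0, "ry": 0, "rz": 0, "x": 0, "y": 8.5, "z": 0, "gripper": 1},
    {"rx": 0, "ry": 0, "rz": 0, "x": 0, "y": 9.7, "z": 0, "gripper": 1},
    {"rx": 0, "ry": 0, "rz": 0, "x": 0, "y": 9.7, "z": 0, "gripper": 1}
  ],
  "squeeze": 80
}}

```text
clock: 12.28
position: [0.4893, 0.1406, 0.082]
tool_rot: [-1.571, 0.004, 0.489]
force: [-0.3, -0.1, 0.1]
grip_width: 0.0856
```

Emit:
{"method": "arm_command", "body": {
  "moves": [
    {"rx": 0, "ry": 0, "rz": 0, "x": 0, "y": 0, "z": 0, "gripper": 1},
    {"rx": 0, "ry": 0, "rz": 0, "x": 0, "y": 0, "z": 0, "gripper": 1},
    {"rx": 0, "ry": 0, "rz": 0, "x": 0, "y": 0, "z": 0, "gripper": 1}
  ]
}}

```text
clock: 12.53
position: [0.4914, 0.1414, 0.0856]
tool_rot: [-1.571, -0.002, 0.493]
force: [0.4, 0.2, -0.4]
grip_width: 0.0856
```

```bash
python3 st.py
python3 - <<'E'
from h import *
T=toolT(); print(np.round(T[:3,:3].T@(np.array([.4905,.1412,.0845])-T[:3,3])*100,2))
E
```

```text
{'clock': 12.5333, 'qpos': [-0.5076, 0.5692, 0.1494, 2.0209, -0.1514, 0.5601, 0.2403], 'position': [0.4914, 0.1414, 0.0856], 'tool_rot': [-1.5711, -0.0017, 0.4934], 'force': [0.4307, 0.241, -0.3966], 'moment': [-0.035, -0.0296, 0.0447], 'grip_width': 0.0856}
[-0.09  0.11  0.02]
```

Emit:
{"method": "arm_command", "body": {
  "moves": [
    {"rx": 0, "ry": 0, "rz": 0, "x": -0.1, "y": 0.1, "z": 0, "gripper": -1},
    {"rx": 0, "ry": 0, "rz": 0, "x": -0.1, "y": 0.1, "z": 0, "gripper": -1},
    {"rx": 0, "ry": 0, "rz": 0, "x": -0.1, "y": 0.1, "z": 0, "gripper": -1},
    {"rx": 0, "ry": 0, "rz": 0, "x": -0.1, "y": 0.1, "z": 0, "gripper": -1},
    {"rx": 0, "ry": 0, "rz": 0, "x": -0.1, "y": 0.1, "z": 0, "gripper": -1}
  ],
  "squeeze": 80
}}

```text
clock: 12.95
position: [0.4906, 0.1411, 0.0845]
tool_rot: [-1.571, -0.002, 0.495]
force: [-1.1, 1.5, 14.0]
grip_width: 0.0517
```

Emit:
{"method": "arm_command", "body": {
  "moves": [
    {"rx": 0, "ry": 0, "rz": 0, "x": 0, "y": 0, "z": 0, "gripper": -1},
    {"rx": 0, "ry": 0, "rz": 0, "x": 0, "y": 0, "z": 0, "gripper": -1}
  ]
}}

```text
clock: 13.12
position: [0.4906, 0.1411, 0.0845]
tool_rot: [-1.571, -0.002, 0.495]
force: [-0.7, 0.7, 14.4]
grip_width: 0.0518
```

```bash
python3 st.py; python3 tp.py t11
```

```text
{'clock': 13.1167, 'qpos': [-0.5063, 0.5701, 0.148, 2.0236, -0.1518, 0.556, 0.2421], 'position': [0.4906, 0.1411, 0.0845], 'tool_rot': [-1.5708, -0.0021, 0.4946], 'force': [-0.6768, 0.7361, 14.4218], 'moment': [0.1134, 0.2601, -0.0567], 'grip_width': 0.0518}
```

Emit:
{"method": "arm_command", "body": {
  "moves": [
    {"rx": 0, "ry": 0.08, "rz": 0, "x": 0, "y": 0, "z": 0, "gripper": -1},
    {"rx": 0, "ry": 0.16, "rz": 0, "x": 0, "y": 0.01, "z": 0, "gripper": -1},
    {"rx": 0, "ry": 0.24, "rz": 0, "x": 0, "y": 0.02, "z": 0, "gripper": -1}
  ]
}}

```text
clock: 13.42
position: [0.4905, 0.1411, 0.0842]
tool_rot: [-1.57, -0.002, 0.251]
force: [-2.9, -0.5, 14.2]
grip_width: 0.0516
```

```bash
python3 st.py
```

```text
{'clock': 13.4167, 'qpos': [-0.555, 0.577, 0.2142, 2.0263, -0.2217, 0.5579, 0.0647], 'position': [0.4905, 0.1411, 0.0842], 'tool_rot': [-1.5701, -0.0018, 0.2507], 'force': [-2.9385, -0.4649, 14.2104], 'moment': [0.1546, 0.4785, -0.0169], 'grip_width': 0.0516}
```

View pics/t11.png

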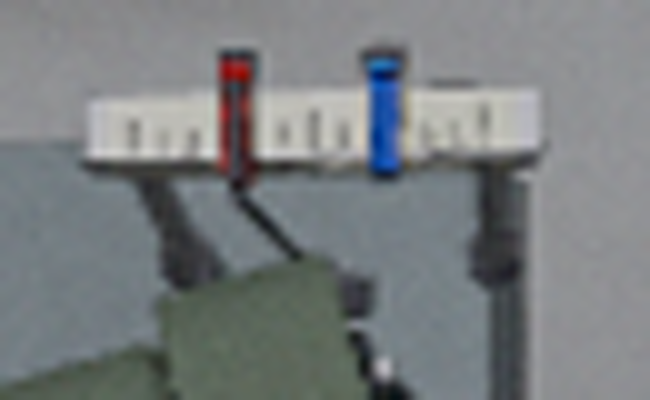

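Emit:
{"method": "arm_command", "body": {
  "moves": [
    {"rx": 0, "ry": 0.08, "rz": 0, "x": 0, "y": 0, "z": 0, "gripper": -1},
    {"rx": 0, "ry": 0.16, "rz": 0, "x": 0, "y": 0.01, "z": 0, "gripper": -1},
    {"rx": 0, "ry": 0.24, "rz": 0, "x": 0, "y": 0.02, "z": 0, "gripper": -1}
  ]
}}

```text
clock: 13.67
position: [0.4904, 0.141, 0.084]
tool_rot: [-1.57, -0.001, 0.011]
force: [-3.4, -0.7, 15.5]
grip_width: 0.0517
```

```bash
python3 st.py
```

```text
{'clock': 13.6667, 'qpos': [-0.6028, 0.5858, 0.2798, 2.029, -0.2911, 0.5626, -0.1091], 'position': [0.4904, 0.141, 0.084], 'tool_rot': [-1.5699, -0.0013, 0.0107], 'force': [-3.3843, -0.6837, 15.4501], 'moment': [0.0102, 0.5672, -0.0018], 'grip_width': 0.0517}
```

Emit:
{"method": "arm_command", "body": {
  "moves": [
    {"rx": 0, "ry": 0.08, "rz": 0, "x": 0, "y": 0, "z": 0, "gripper": -1},
    {"rx": 0, "ry": 0.16, "rz": 0, "x": 0, "y": 0.01, "z": 0, "gripper": -1}
  ]
}}

```text
clock: 13.83
position: [0.4903, 0.1411, 0.0839]
tool_rot: [-1.57, -0.001, -0.149]
force: [-3.6, 0.4, 15.7]
grip_width: 0.0518
```

```bash
python3 st.py
```

```text
{'clock': 13.8333, 'qpos': [-0.6342, 0.5927, 0.3233, 2.0307, -0.3377, 0.5672, -0.2247], 'position': [0.4903, 0.1411, 0.0839], 'tool_rot': [-1.5697, -0.0009, -0.1492], 'force': [-3.5662, 0.4079, 15.674], 'moment': [-0.0213, 0.6638, 0.042], 'grip_width': 0.0518}
```

Emit:
{"method": "arm_command", "body": {
  "moves": [
    {"rx": 0, "ry": 0.08, "rz": 0, "x": 0, "y": 0, "z": 0, "gripper": -1},
    {"rx": 0, "ry": 0.16, "rz": 0, "x": 0, "y": 0.01, "z": 0, "gripper": -1}
  ]
}}

```text
clock: 14.0
position: [0.4902, 0.1411, 0.0838]
tool_rot: [-1.57, -0.001, -0.309]
force: [-4.4, 0.8, 17.6]
grip_width: 0.0512
```

```bash
python3 st.py
```

```text
{'clock': 14.0, 'qpos': [-0.6653, 0.6006, 0.3668, 2.0323, -0.3843, 0.573, -0.3402], 'position': [0.4902, 0.1411, 0.0838], 'tool_rot': [-1.5695, -0.0006, -0.3091], 'force': [-4.441, 0.7741, 17.6437], 'moment': [-0.0222, 0.8313, 0.2075], 'grip_width': 0.0512}
```

Emit:
{"method": "arm_command", "body": {
  "moves": [
    {"rx": 0, "ry": 0.08, "rz": 0, "x": 0, "y": 0, "z": 0, "gripper": -1},
    {"rx": 0, "ry": 0.16, "rz": 0, "x": 0, "y": 0.01, "z": 0, "gripper": -1}
  ]
}}

```text
clock: 14.17
position: [0.4901, 0.1412, 0.0837]
tool_rot: [-1.569, -0.0, -0.469]
force: [-5.9, 0.1, 18.5]
grip_width: 0.0521
```

```bash
python3 st.py
```

```text
{'clock': 14.1667, 'qpos': [-0.696, 0.6094, 0.4101, 2.0339, -0.4308, 0.5802, -0.4556], 'position': [0.4901, 0.1412, 0.0837], 'tool_rot': [-1.5695, -0.0002, -0.4687], 'force': [-5.8769, 0.1259, 18.4918], 'moment': [0.021, 0.9229, 0.3119], 'grip_width': 0.0521}
```

Emit:
{"method": "arm_command", "body": {
  "moves": [
    {"rx": 0, "ry": 0.06, "rz": 0, "x": 0, "y": 0, "z": 0, "gripper": -1},
    {"rx": 0, "ry": 0.12, "rz": 0, "x": 0, "y": 0.01, "z": 0, "gripper": -1}
  ]
}}

```text
clock: 14.33
position: [0.4901, 0.1412, 0.0836]
tool_rot: [-1.57, 0.0, -0.588]
force: [-6.0, -0.3, 20.7]
grip_width: 0.0517
```

```bash
python3 st.py
```

```text
{'clock': 14.3333, 'qpos': [-0.7186, 0.6166, 0.4424, 2.0351, -0.4654, 0.5864, -0.5417], 'position': [0.4901, 0.1412, 0.0836], 'tool_rot': [-1.5696, 0.0, -0.5877], 'force': [-5.9649, -0.2609, 20.7188], 'moment': [-0.0563, 1.076, 0.4524], 'grip_width': 0.0517}
```

Emit:
{"method": "arm_command", "body": {
  "moves": [
    {"rx": 0, "ry": 0.06, "rz": 0, "x": 0, "y": 0, "z": 0, "gripper": -1}
  ]
}}

```text
clock: 14.42
position: [0.49, 0.1412, 0.0836]
tool_rot: [-1.57, 0.0, -0.648]
force: [-6.1, 1.0, 19.0]
grip_width: 0.0517
```

```bash
python3 st.py
```

```text
{'clock': 14.4167, 'qpos': [-0.7298, 0.6204, 0.4586, 2.0356, -0.4827, 0.5899, -0.5849], 'position': [0.49, 0.1412, 0.0836], 'tool_rot': [-1.5696, 0.0002, -0.6475], 'force': [-6.0687, 0.9679, 19.028], 'moment': [-0.0432, 0.9626, 0.4544], 'grip_width': 0.0517}
```

Emit:
{"method": "arm_command", "body": {
  "moves": [
    {"rx": 0, "ry": 0, "rz": 0, "x": 0, "y": 0, "z": 0, "gripper": -1}
  ]
}}

```text
clock: 14.5
position: [0.49, 0.1412, 0.0836]
tool_rot: [-1.57, 0.0, -0.649]
force: [-5.3, -0.2, 21.1]
grip_width: 0.0517
```

```bash
python3 st.py
```

```text
{'clock': 14.5, 'qpos': [-0.7303, 0.6206, 0.4592, 2.0356, -0.483, 0.59, -0.5858], 'position': [0.49, 0.1412, 0.0836], 'tool_rot': [-1.5697, 0.0001, -0.6487], 'force': [-5.271, -0.2355, 21.0549], 'moment': [-0.0614, 1.049, 0.4029], 'grip_width': 0.0517}
```

Emit:
{"method": "arm_command", "body": {
  "moves": [
    {"rx": 0, "ry": 0.05, "rz": 0, "x": 0, "y": 0, "z": 0, "gripper": -1}
  ]
}}

```text
clock: 14.58
position: [0.49, 0.1412, 0.0836]
tool_rot: [-1.57, 0.0, -0.694]
force: [-6.0, 0.5, 18.0]
grip_width: 0.0518
```

```bash
python3 st.py
```

```text
{'clock': 14.5833, 'qpos': [-0.7386, 0.6235, 0.4713, 2.0361, -0.4961, 0.5928, -0.6186], 'position': [0.49, 0.1412, 0.0836], 'tool_rot': [-1.5696, 0.0003, -0.694], 'force': [-5.9974, 0.5125, 18.0035], 'moment': [-0.0304, 0.9599, 0.4796], 'grip_width': 0.0518}
```

Emit:
{"method": "arm_command", "body": {
  "moves": [
    {"rx": 0, "ry": 0, "rz": 0, "x": 0, "y": 0, "z": 0, "gripper": -1}
  ]
}}

```text
clock: 14.67
position: [0.49, 0.1412, 0.0836]
tool_rot: [-1.57, 0.0, -0.698]
force: [-4.3, 0.5, 20.5]
grip_width: 0.0516
```

```bash
python3 st.py; python3 tp.py t12;python3 st.py
```

```text
{'clock': 14.6667, 'qpos': [-0.7392, 0.6238, 0.4722, 2.036, -0.4971, 0.5929, -0.6213], 'position': [0.49, 0.1412, 0.0836], 'tool_rot': [-1.5696, 0.0003, -0.6976], 'force': [-4.3392, 0.5308, 20.4699], 'moment': [-0.0127, 0.9987, 0.5062], 'grip_width': 0.0516}
{'clock': 14.7167, 'qpos': [-0.739, 0.6236, 0.4717, 2.0361, -0.4965, 0.5928, -0.6197], 'position': [0.49, 0.1412, 0.0836], 'tool_rot': [-1.5697, 0.0003, -0.6954], 'force': [-5.2861, -0.5296, 19.5315], 'moment': [-0.0512, 0.9927, 0.4661], 'grip_width': 0.0516}
```

View pics/t12.png

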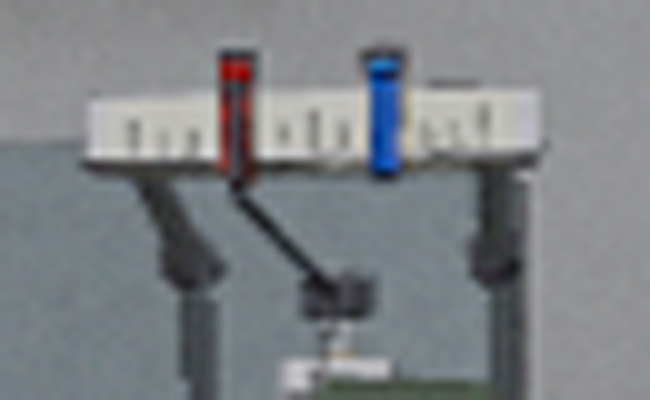

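Emit:
{"method": "arm_command", "body": {
  "moves": [
    {"rx": 0, "ry": 0, "rz": 0, "x": 0, "y": 0, "z": 0, "gripper": 1},
    {"rx": 0, "ry": 0, "rz": 0, "x": 0, "y": 0, "z": 0, "gripper": 1},
    {"rx": 0, "ry": 0, "rz": 0, "x": 0, "y": 0, "z": 0, "gripper": 1},
    {"rx": 0, "ry": 0, "rz": 0, "x": 0, "y": -3, "z": 0, "gripper": 1},
    {"rx": 0, "ry": 0, "rz": 0, "x": 0, "y": -6, "z": 0, "gripper": 1}
  ]
}}

```text
clock: 15.13
position: [0.489, 0.1401, 0.1425]
tool_rot: [-1.574, 0.001, -0.696]
force: [0.5, 0.5, 1.8]
grip_width: 0.0851
```

Emit:
{"method": "arm_command", "body": {
  "moves": [
    {"rx": 0, "ry": 0, "rz": 0, "x": 0, "y": -4, "z": 0, "gripper": 1},
    {"rx": 0, "ry": 0, "rz": 0, "x": 0, "y": -4, "z": 0, "gripper": 1},
    {"rx": 0, "ry": 0, "rz": 0, "x": 0, "y": -4, "z": 0, "gripper": 1},
    {"rx": 0, "ry": 0, "rz": 0, "x": 0, "y": -4, "z": 0, "gripper": 1}
  ]
}}

```text
clock: 15.47
position: [0.4896, 0.141, 0.1825]
tool_rot: [-1.571, 0.0, -0.695]
force: [-1.7, 0.4, -0.7]
grip_width: 0.0855
```

```bash
python3 st.py; python3 tp.py t13
python3 - <<'E'
from h import *
im,d=bot.grab_frame("wrist"); cv2.imwrite("pics/w13.png",im[:,:,::-1])
E
```

```text
{'clock': 15.4667, 'qpos': [-0.8467, 0.4729, 0.608, 1.9728, -0.3693, 0.8061, -0.7249], 'position': [0.4896, 0.141, 0.1825], 'tool_rot': [-1.5706, 0.0003, -0.6947], 'force': [-1.656, 0.3655, -0.6667], 'moment': [-0.0068, 0.0361, -0.0701], 'grip_width': 0.0855}
```

View pics/t13.png

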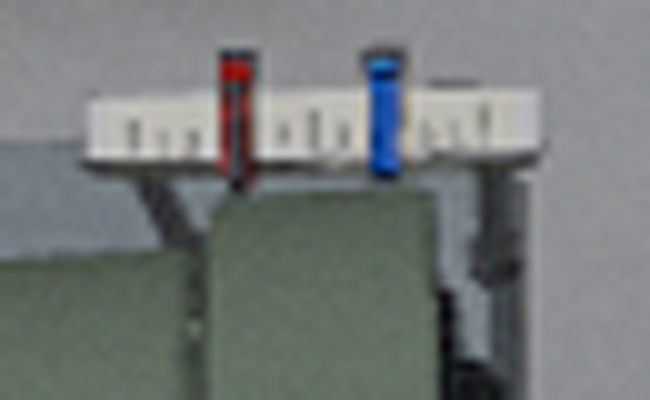

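View pics/w13.png

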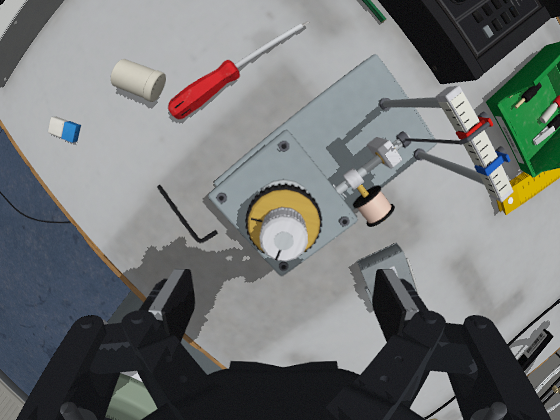

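```bash
python3 -c "
from workcell import bot
print(bot.job_done())"
```

```text
the job is handed in; nothing more can be done
None
```

The tilt stop is reset and the job is handed in after about 15.5 s of the 64 s allowed; no verdict was reported.

- **Slackening:** I turned the lock ring about 1.44 rad anticlockwise. The felt torque fell from about 0.6 N m to free running at about 0.05 N m.
- **Pointer:** I turned the adjuster about 2.8 rad clockwise, slightly more than the 2.5 rad the task expected. The wrist camera then put the tip about 0.5 mm from the middle of the red index. The top camera agreed to within about 0.4 mm.
- **Tightening:** I did the ring up 1.19 rad clockwise. The last three readings were 0.48, 0.51 and 0.47 N m, with about 0.04 N m of noise. A rough estimate from the turning angle alone gave a little less, about 0.43 N m. Both lie within 0.35 to 0.65 N m.

After I let go and raised the arm, the last top picture still showed the pointer over the red index. The gripper was clear of everything, and the things around the stand looked undisturbed. I did not measure their positions again.

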